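Stand a toppled bottle up against the rack's back panel and hang the guard bar

ROBOT

A 7-joint arm with a two-finger parallel gripper is mounted at the origin on a cart in front of the work surface, level with it; the furniture and walls round the work are solid. World frame = base frame: x ahead of the robot, y to its left, z up, the work surface at z = 0. Lengths are in m, angles in degrees, forces in N, time in s.
With the tool pointing down it reaches from about 0.35 to 0.9 m from the base axis. Payload 8.1 kg.
Tool frame: the origin (TCP) lies midway between the tips of the shut fingers; the grasp point (between the pads) lies 19 mm behind it; x points along the fingers, y is the direction in which the jaws open and shut, and the axes are right-handed (so a half turn about x gives the same grasp; the last joint's range is limited). The gripper opens to 85 mm and grips with 20 to 120 N. Pads are 22 mm wide; open, the fingers measure 114 mm over their backs; the gripper's body (76 mm by 85 mm) begins 54 mm behind the grasp point. The pads swing forward as they close: fully open they stand 13 mm farther back than shut.
Start: joints at [57.261, 24.895, 1.432, 90.138, -0.665, 64.973, -4.303], TCP at [0.282, -0.558, 0.231] pointing down, gripper open.
Joint ranges: [-149.89, 149.89], [-25.12, 119.58], [-72.63, 75.52], [4.76, 147.25], [-75.54, 255.54], [6.69, 114.76], [-157.13, 157.13]. Speed limits (degrees/s): [127.2, 127.2, 172.46, 172.46, 180, 180, 180].

INTERFACE

Orientations are given as a 3x3 rotation matrix whose columns are the frame's x, y, z axes.
In Python, from station import get_state, snapshot, camera_info, finish_job gives the robot as it stands. The module is installed in compiled form; this text tells all that it offers.
- The arm moves only by the tool play_rows, never from a script. Its argument "steps" is a list of rows, each an object with "delta_pos": the shift along the tool's x, y, z in cm, a list of three; "rotation": the turn, a rotation vector about the tool's x, y, z in degrees, a list of three. In form: [{"delta_pos": [tx, ty, tz], "rotation": [rx, ry, rz]}, ...]. A call has 1 to 12 rows; each row shifts and turns the commanded pose from where the row before left it, along the tool's axes as they then stand; what a row does not reach is not made up. A row lasts 1/8 s, in which the tool goes at most 62.5 mm and 10.7 degrees, less where a joint would pass 70% of its speed; a pose out of reach is approached as far as the arm can. A call is refused whole if a number of a shift passes 6.25 or a number of a turn 10.7, either way. A call with a gripper value outside its range is refused whole. "fingers" is the closure, from -1 (fully open) to 1 (shut), so that 0 is half open, set as the call begins (left out, the last holds). The fingers move at their own pace and stop on an object; "grip_force" is the grip in N (left out, the last holds). Time passes only in rows, so rows that do not move let the fingers close. It gives the time, the measured TCP pose, the force and the opening at its end, in the units of the state.
- get_state(): the state, without advancing time (a new reading comes with each control period).
- snapshot(name): name is "scene" or "side" or "wrist"; returns the picture (400x640x3 uint8, red, green, blue); there is no depth.
- camera_info(name): a dict with "fx", "fy", "cx", "cy" (pixels), "R" (3x3) and "t" (3): a world point X has camera coordinates R X + t. Camera axes: x right, y down, z forward; pixel columns grow to the right and rows downward; lengths in m; the calibration is good to about 2 mm. The wrist camera is an equidistant fisheye: a pixel r from the principal point sees the ray r / f radians off the axis. A picture is of the moment at which its call begins: read the wrist's pose just before it. camera_info takes no time and is no camera call; for the wrist camera it gives the pose at the moment of the call.
- finish_job(): hands the job in, once; it reports no verdict.
The state is a dict: "time_s": time; "q": joint angles; "qd": joint speeds; "effort": joint torques, N m; "tool_pos": TCP position; "tool_rot": TCP orientation; "force": force on the tool from outside, world axes, zero at the start; "moment": the same for the moment, N m; "finger_gap": opening from 0.0 (shut) to 1.0 (fully open).
Only numpy, scipy, OpenCV 4.12 (cv2) and the standard library are available. Lean on these libraries where they do the work, as an engineer would, in place of code of your own. Each camera call takes 0.05 s, during which the arm holds its last target.

TASK

A reagent bottle has toppled forward over the low front rail of the bottle rack. Without picking it up, push its top end back towards the back panel until the bottle stands upright on the bench inside the rack; then take the loose guard bar by its handle, lift it over the lips at the front of the rack and lower it until both ends lie fully down in their saddles, centred across the front. Keep the two dropper bottles in the rack standing about where they are, and do not push the bench timer away.

Things in the scene. Friction and masses are not known exactly. Their poses are not given: they have to be found in the camera images.
- rack: Grey metal bottle rack, screwed down, no floor plate. Origin: on the bench, middle of the foot of the back panel's front face; -x points out of the open front (to the robot), y along the panel, z up. Panel 250 wide, 160 high. Side cheeks 8 thick at y -121 and +121 reach 140 forward; behind x = -94 they are 122 high. A fixed round rail, 10 thick, joins them at x = -112, centre 30 up.
- saddles (a point): Point midway between the two saddles of the rack, at the height of their floors (x -112, y 0, z 70 in the rack's frame; axes as the rack's). Each saddle is an open-topped notch in a cheek (y -121 and +121), about 20 wide at the floor, flaring to about 36 at the top of its lips, 25 above the floor. The seated guard bar's underside rests here.
- bottle: White closed reagent bottle, 0.2 to 0.3 kg: body 54 in diameter, 125 to the shoulder, 170 tall. Origin: centre of its underside; z points to the cap. At first its foot is at the back panel and it lies out over the low rail, top towards the robot, about 20 degrees above level. Pushed at the top towards the panel and followed as the top rises, it swings up with its foot braced at the panel.
- bottle_top (a point): Centre of the flat top face of the bottle's cap (cap 34 in diameter).
- guard_grip (a point): Middle of the handle of the loose guard bar: a straight aluminium bar 14 wide (x), 274 long (y), 16 high, 0.16 kg, black bow handle on top. This point is 40 above the bar's underside; z up, axes the bar's. Handle grip 12 wide (x), 76 long (y), 12 high, gap 18 below it. At first flat on the bench left or right of the rack. Seated, this point is 40 above the saddles' point; either way round.
- dropper_amber: Small brown dropper bottle, 25 in diameter, 73 tall, standing in the rack near its +y cheek. Origin: centre of its underside.
- dropper_white: Small white dropper bottle, 25 in diameter, 73 tall, standing in the rack near its -y cheek. Origin: centre of its underside.
- timer: White bench timer 64 x 64 x 19 lying on the bench on the side opposite the guard bar. Origin: centre of its underside.

How it is judged (in metres and radians):
On the way, in this order (a step that is already met when the one before it is completed fails the run):
1. the bottle stands upright on the bench inside the rack (angle between bottle's own z axis and vertical below 0.08 rad and x of bottle in the frame of rack between -0.085 and 0 m and y of bottle in the frame of rack between -0.09 and 0.09 m and height (world z) of bottle below 0.01 m), for 0.3 s.
2. the guard bar lies fully down in both saddles (x of guard_grip in the frame of rack between -0.119 and -0.105 m and y of guard_grip in the frame of rack between -0.016 and 0.016 m and z of guard_grip in the frame of rack between 0.104 and 0.115 m and angle between the y axis of guard_grip and the y axis of rack, either way round below 0.06 rad and angle between guard_grip's own z axis and vertical below 0.08 rad), for 0.3 s.
At the end, for the whole second after the job is handed in: Bottle upright (0.08 rad) on the bench in the rack, underside centre 0-85 mm before the panel, within 90 mm of the middle. Guard bar level in both saddles: handle centre within 7 mm of their line, 16 mm of the middle, 104-115 mm up, parallel within 0.06 rad. Bottle at rest; droppers stand (all of step 1 and all of step 2 and linear speed of bottle below 0.02 m/s and angle between each of dropper_amber, dropper_white's own z axis and vertical below 0.15 rad); the robot touches nothing.
It fails at once if the bottle is picked up off the bench (its foot more than 60 mm up) (height (world z) of bottle above 0.06 m).
It fails at once if a dropper bottle is tipped over or shoved more than 40 mm (angle between dropper_amber's own z axis and vertical above 0.6 rad or distance of dropper_amber from where it was at the start of the episode above 0.04 m).
It fails at once if a dropper bottle is tipped over or shoved more than 40 mm (angle between dropper_white's own z axis and vertical above 0.6 rad or distance of dropper_white from where it was at the start of the episode above 0.04 m).
It fails at once if the bench timer is shoved more than 40 mm (distance of timer from where it was at the start of the episode above 0.04 m).
It also fails if it takes over 54 s, if anything falls off the work surface, if the arm or the gripper's body presses on something with over 40 N, if the wrist force passes 120 N, or if a joint passes its speed limit or range.

## Working session

There is one attempt and no reset: what is moved stays moved. The work goes in short steps, Python scripts to look and compute and a tool call to move; the robot and the scene stay as the last step left them, time stands still between calls to the robot, and variables do not carry over. Pictures are saved under pics/ and viewed, and the job is handed in when it is done.

Besides the shell and the picture viewer there is one more tool, called after "Call:" by a JSON object that holds its "fn" and its "kwargs". play_rows: Moves the arm, as the interface text tells. Its arguments: {"type":"object","properties":{"steps":{"type":"array","items":{"type":"object","properties":{"delta_pos":{"type":"array","items":{"type":"number"}},"rotation":{"type":"array","items":{"type":"number"}}}}},"fingers":{"type":"number"},"grip_force":{"type":"number"}},"required":["steps"]}

```bash
mkdir -p pics; python3 - <<'E'
from station import *
import cv2
s=get_state()
for k in s: print(k,s[k])
for n in ("scene","side","wrist"):
    cv2.imwrite(f"pics/{n}0.png",snapshot(n)[:,:,::-1])
    print(n,camera_info(n))
E
```

```text
time_s 0.0
q [57.25948915 24.9358937   1.43114035 90.18815518 -0.66332115 64.97422758
 -4.30266031]
qd [ 0.086685    0.02434532 -0.00541405  0.03153755 -0.00381397  0.00352901
 -0.01985353]
effort [-3.10492862e-05 -6.70466638e+01  1.02461759e+00 -3.16213524e+01
  1.53594569e-02  1.24314433e-02 -1.62121687e-06]
tool_pos [ 0.28211538 -0.55714418  0.23053848]
tool_rot [[-8.53008326e-04  4.51788221e-01 -8.92124810e-01]
 [ 1.31890872e-03 -8.92123850e-01 -4.51788996e-01]
 [-9.99998766e-01 -1.56201097e-03  1.65121647e-04]]
force [0.42632675 0.76587446 0.24426137]
moment [ 0.01240752 -0.01586426  0.06393098]
finger_gap 0.998687751748309
scene {'fx': 380.3568291583705, 'fy': 380.3568291583705, 'cx': 318.71617082181615, 'cy': 202.0754054759712, 'R': array([[-0.51827819, -0.8551904 ,  0.00609014],
       [-0.4149949 ,  0.24526349, -0.87614215],
       [ 0.74777467, -0.45661274, -0.48201437]]), 't': array([0.29754281, 0.30640414, 0.62022407])}
side {'fx': 504.4996434392673, 'fy': 504.4996434392673, 'cx': 319.91036818355, 'cy': 202.90127856115117, 'R': array([[ 0.99705859, -0.07607039,  0.00935221],
       [-0.03252803, -0.53048653, -0.84706905],
       [ 0.06939809,  0.84427326, -0.53140057]]), 't': array([-0.56706706,  0.10196385,  1.3904951 ])}
wrist {'fx': 309.70691628693146, 'fy': 309.70691628693146, 'cx': 316.7053563547976, 'cy': 202.45818204061462, 'R': array([[ 0.45218702, -0.89192184, -0.00152474],
       [-0.85817459, -0.43554234,  0.27173378],
       [-0.24302938, -0.121566  , -0.96237125]]), 't': array([-0.62456285, -0.03661886,  0.37751432])}
```

View pics/scene0.png

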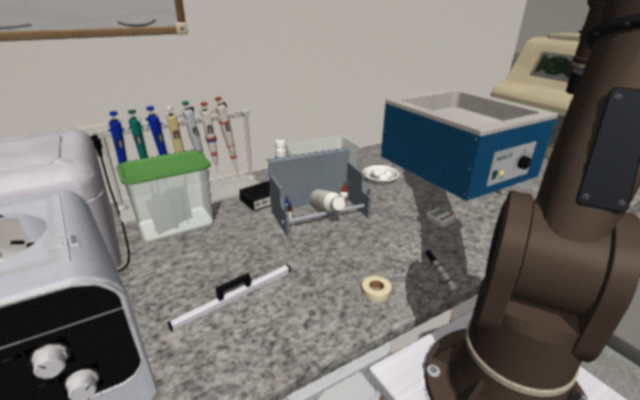

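View pics/side0.png

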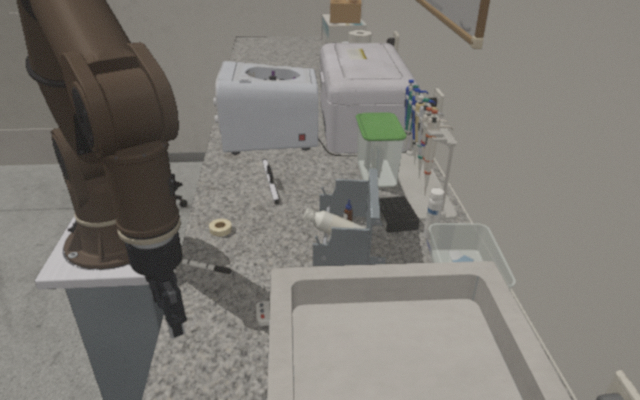

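View pics/wrist0.png

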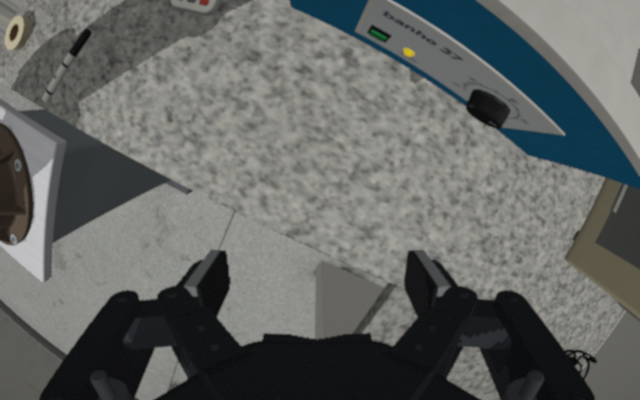

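The scene view shows the rack at about (320,195), the bottle cap at (335,203), the bar from (170,325) to (290,268) and the timer at (442,215). I'll zoom in next.

```bash
python3 - <<'E'
import cv2
a=cv2.imread("pics/scene0.png");b=cv2.imread("pics/side0.png")
cv2.imwrite("pics/c1.png",cv2.resize(a[130:250,240:390],None,fx=5,fy=5,interpolation=cv2.INTER_CUBIC)[:600,:750])
cv2.imwrite("pics/c2.png",cv2.resize(b[165:275,250:400],None,fx=5,fy=5,interpolation=cv2.INTER_CUBIC))
cv2.imwrite("pics/c3.png",cv2.resize(a[250:340,150:310],None,fx=5,fy=5,interpolation=cv2.INTER_CUBIC))
E
```

```text
(no output)
```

View pics/c1.png

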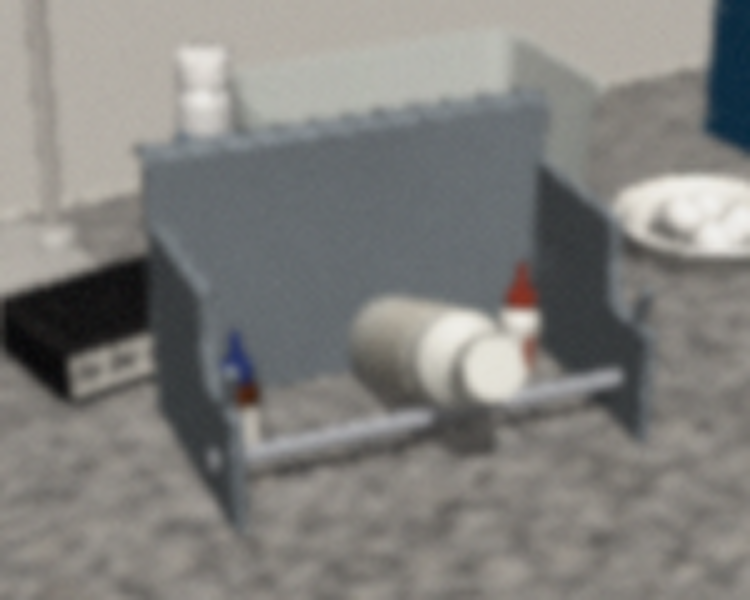

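View pics/c2.png

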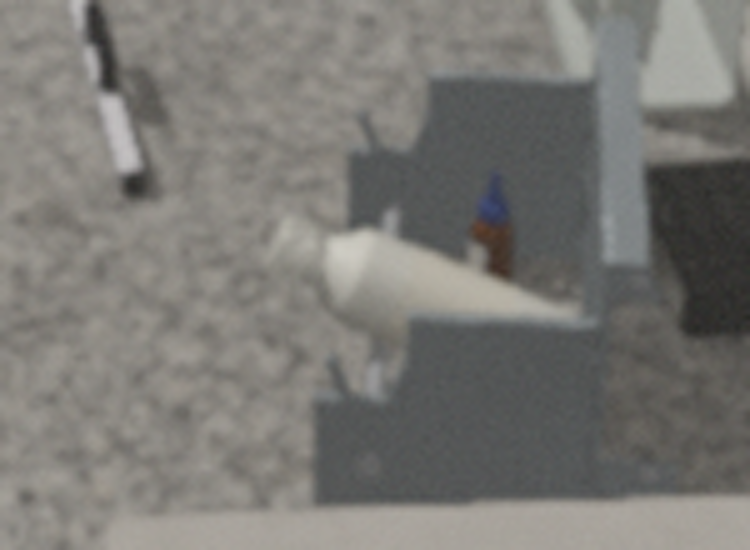

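View pics/c3.png

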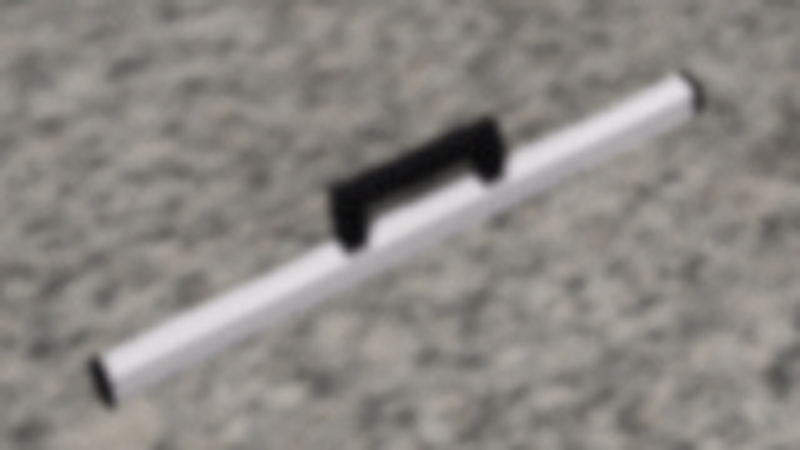

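```bash
cat > h.py <<'E'
import numpy as np,cv2
from station import *
from scipy.optimize import least_squares
C={n:camera_info(n) for n in("scene","side")}
def proj(n,X):
    c=C[n];p=np.atleast_2d(X)@c["R"].T+c["t"]
    return np.c_[c["fx"]*p[:,0]/p[:,2]+c["cx"],c["fy"]*p[:,1]/p[:,2]+c["cy"]]
def yawT(p,P):
    c,s=np.cos(p[2]),np.sin(p[2]);P=np.atleast_2d(P)
    return np.c_[c*P[:,0]-s*P[:,1]+p[0],s*P[:,0]+c*P[:,1]+p[1],P[:,2]]
def tri(obs):
    f=lambda X:np.concatenate([proj(n,X)[0]-uv for n,uv in obs])
    r=least_squares(f,[.6,.1,.05]);return r.x,r.fun
E
python3 - <<'E'
from h import *
for n in C: print(n,"cam pos",-C[n]["R"].T@C[n]["t"])
u=lambda x,y,ox,oy:np.array([(x+.5)/5-.5+ox,(y+.5)/5-.5+oy])
S1=lambda x,y:("scene",u(x,y,240,130));S2=lambda x,y:("side",u(x,y,250,165));S3=lambda x,y:("scene",u(x,y,150,250))
rk=[(S1(142,150),(0,.125,.16)),(S1(545,97),(0,-.125,.16)),(S1(642,437),(-.14,-.123,0)),(S1(238,525),(-.14,.121,0)),
(S1(250,452),(-.112,.117,.03)),(S1(618,377),(-.112,-.117,.03)),
(S2(316,503),(-.14,-.125,0)),(S2(410,318),(-.094,-.125,.122)),(S2(597,325),(0,-.125,.122)),(S2(597,497),(0,-.125,0)),(S2(432,80),(-.094,.121,.122))]
def fit(d,x0):
    f=lambda p:np.concatenate([proj(o[0],yawT(p,X))[0]-o[1] for o,X in d])
    r=least_squares(f,x0,loss="soft_l1");print(r.x[:2],np.degrees(r.x[2]));print(f(r.x).reshape(-1,2).round(1).tolist());return r.x
R=fit(rk,[.75,.1,0])
bar=[(S3(97,357),(0,.137,.016)),(S3(112,405),(-.007,.137,0)),(S3(687,73),(0,-.137,.016)),(S3(703,108),(-.007,-.137,0)),(S3(332,187),(0,.038,.046)),(S3(490,118),(0,-.038,.046))]
B=fit(bar,[.5,.4,0])
top,res=tri([S1(497,367),S2(272,240)]);print("bottletop",top,res)
c,s=np.cos(R[2]),np.sin(R[2]);d=top[:2]-R[:2];print("in rack",c*d[0]+s*d[1],-s*d[0]+c*d[1])
# timer
print(proj("scene",[[.6,-.1,0.02]]))
E
```

```text
scene cam pos [-0.18242174  0.46250822  0.56559842]
side cam pos [ 0.47221806 -1.1630044   0.83058364]
[ 0.69714624 -0.04546392] -8.533034501776632
[[-0.1, 1.8], [0.9, 0.2], [0.4, 1.2], [0.4, 1.6], [-4.3, 1.1], [-0.7, 0.0], [0.4, 0.8], [0.5, -0.0], [1.6, 0.5], [-1.4, 5.0], [0.6, -1.6]]
[0.4312463  0.29545572] 8.298794332330026
[[0.3, 0.6], [0.2, -0.8], [0.1, 0.5], [-1.1, 0.5], [-0.6, 0.2], [0.9, -1.3]]
bottletop [ 0.52343408 -0.03066836  0.08967612] [ 0.24825901  0.27206182  0.25242922 -0.28745651]
in rack -0.17398460933283705 -0.011143562432747743
[[343.57623446 207.36228514]]
```

```bash
cat >> h.py <<'E'
from scipy.spatial.transform import Rotation as Ro
def toolR(yaw,a,flip=1):
    """tool x = forward(yaw deg) tilted a deg below level; flip=1: tool y to the right"""
    y=np.radians(yaw);a=np.radians(a)
    f=np.array([np.cos(y),np.sin(y),0]);l=np.array([-np.sin(y),np.cos(y),0])
    x=f*np.cos(a)-np.array([0,0,1])*np.sin(a);Y=-l*flip
    return np.c_[x,Y,np.cross(x,Y)]
def rows(wps,p0=None,R0=None):
    """wps list of (pos,R,n)"""
    s=get_state();p=np.array(s["tool_pos"]) if p0 is None else p0;R=np.array(s["tool_rot"]) if R0 is None else R0
    for pt,Rt,n in wps:
        ps=p.copy();Rs=Ro.from_matrix(R);rv=(Rs.inv()*Ro.from_matrix(Rt)).as_rotvec()
        for i in range(1,n+1):
            pg=ps+(np.array(pt)-ps)*i/n;Rg=(Rs*Ro.from_rotvec(rv*i/n)).as_matrix()
            d=np.round(R.T@(pg-p)*100,1);w=np.round((Ro.from_matrix(R).inv()*Ro.from_matrix(Rg)).as_rotvec(degrees=True),1)
            print('{"delta_pos":%s,"rotation":%s},'%((d+0).tolist(),(w+0).tolist()))
            p=p+R@d/100;R=R@Ro.from_rotvec(w,degrees=True).as_matrix()
        print("# at",p.round(4))
    return p,R
def wcam(n):
    import json
    i=camera_info("wrist");im=snapshot("wrist");cv2.imwrite(f"pics/{n}.png",im[:,:,::-1])
    np.savez(f"pics/{n}.npz",**{k:i[k] for k in i});return im,i
def wray(i,uv):
    d=np.array(uv,float)-[i["cx"],i["cy"]];r=np.hypot(*d);th=r/i["fx"]
    v=np.r_[d/max(r,1e-9)*np.sin(th),np.cos(th)];return -i["R"].T@i["t"],i["R"].T@v
def wproj(i,X):
    p=np.atleast_2d(X)@i["R"].T+i["t"];r=np.hypot(p[:,0],p[:,1]);th=np.arctan2(r,p[:,2])
    return np.c_[i["cx"]+i["fx"]*th*p[:,0]/r,i["cy"]+i["fx"]*th*p[:,1]/r]
def onz(i,uv,z):
    o,v=wray(i,uv);return o+v*(z-o[2])/v[2]
E
python3 - <<'E'
from h import *
rows([([.42,-.03,.25],toolR(-8.5,60),12)])
E
```

```text
{"delta_pos":[-0.2, -3.4, -3.0],"rotation":[2.9, 2.4, 0.8]},
{"delta_pos":[0.0, -3.6, -2.8],"rotation":[2.9, 2.4, 0.8]},
{"delta_pos":[-0.1, -3.6, -2.7],"rotation":[2.8, 2.5, 0.7]},
{"delta_pos":[0.1, -3.9, -2.5],"rotation":[2.9, 2.4, 0.8]},
{"delta_pos":[0.1, -3.9, -2.3],"rotation":[2.9, 2.4, 0.8]},
{"delta_pos":[0.1, -4.0, -2.0],"rotation":[2.9, 2.4, 0.8]},
{"delta_pos":[0.2, -4.2, -1.9],"rotation":[2.8, 2.4, 0.7]},
{"delta_pos":[0.1, -4.2, -1.6],"rotation":[2.9, 2.5, 0.8]},
{"delta_pos":[0.2, -4.3, -1.4],"rotation":[2.9, 2.4, 0.8]},
{"delta_pos":[0.2, -4.4, -1.2],"rotation":[2.9, 2.4, 0.8]},
{"delta_pos":[0.2, -4.4, -1.0],"rotation":[2.8, 2.4, 0.7]},
{"delta_pos":[0.1, -4.5, -0.7],"rotation":[2.9, 2.5, 0.8]},
# at [ 0.4197 -0.0302  0.2499]
```

Call:
{"fn": "play_rows", "kwargs": {"fingers": 0.5, "steps": [{"delta_pos":[-0.2,-3.4,-3.0],"rotation":[2.9,2.4,0.8]},{"delta_pos":[0.0,-3.6,-2.8],"rotation":[2.9,2.4,0.8]},{"delta_pos":[-0.1,-3.6,-2.7],"rotation":[2.8,2.5,0.7]},{"delta_pos":[0.1,-3.9,-2.5],"rotation":[2.9,2.4,0.8]},{"delta_pos":[0.1,-3.9,-2.3],"rotation":[2.9,2.4,0.8]},{"delta_pos":[0.1,-4.0,-2.0],"rotation":[2.9,2.4,0.8]},{"delta_pos":[0.2,-4.2,-1.9],"rotation":[2.8,2.4,0.7]},{"delta_pos":[0.1,-4.2,-1.6],"rotation":[2.9,2.5,0.8]},{"delta_pos":[0.2,-4.3,-1.4],"rotation":[2.9,2.4,0.8]},{"delta_pos":[0.2,-4.4,-1.2],"rotation":[2.9,2.4,0.8]},{"delta_pos":[0.2,-4.4,-1.0],"rotation":[2.8,2.4,0.7]},{"delta_pos":[0.1,-4.5,-0.7],"rotation":[2.9,2.5,0.8]}]}}

```text
time_s: 1.65
tool_pos: [0.4195, -0.0311, 0.2501]
tool_rot: [[0.495, -0.146, -0.856], [-0.074, -0.989, 0.125], [-0.865, 0.001, -0.501]]
force: [1.1, -0.1, 0.9]
finger_gap: 0.25
```

```bash
python3 - <<'E'
from h import *
wcam("w1");s=get_state();print(s["time_s"],s["tool_pos"],s["q"],s["finger_gap"],toolR(-8.5,60).T@s["tool_rot"])
E
```

```text
1.7 [ 0.42025084 -0.02390172  0.25025371] [ 41.02004429 -11.09636952 -43.17509082 135.12550524  -4.33114894
  23.32963415 -98.43676804] 0.24888109287549137 [[ 0.99998659  0.00377089  0.00355054]
 [-0.00377755  0.99999111  0.00187111]
 [-0.00354345 -0.00188449  0.99999195]]
```

View pics/w1.png

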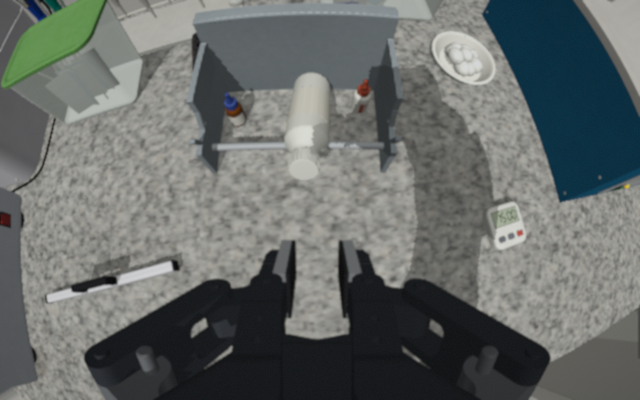

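The wrist view shows the whole rack, with the cap at (303,165), the bar at (115,282) and the timer at (507,225). I'll refine the poses from this view.

```bash
python3 - <<'E'
import cv2
a=cv2.imread("pics/w1.png")
cv2.imwrite("pics/d1.png",cv2.resize(a[0:190,180:420],None,fx=3.3,fy=3.15,interpolation=cv2.INTER_CUBIC)[:600,:800])
cv2.imwrite("pics/d2.png",cv2.resize(a[250:310,30:190],None,fx=5,fy=5,interpolation=cv2.INTER_CUBIC))
E
```

```text
(no output)
```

View pics/d1.png

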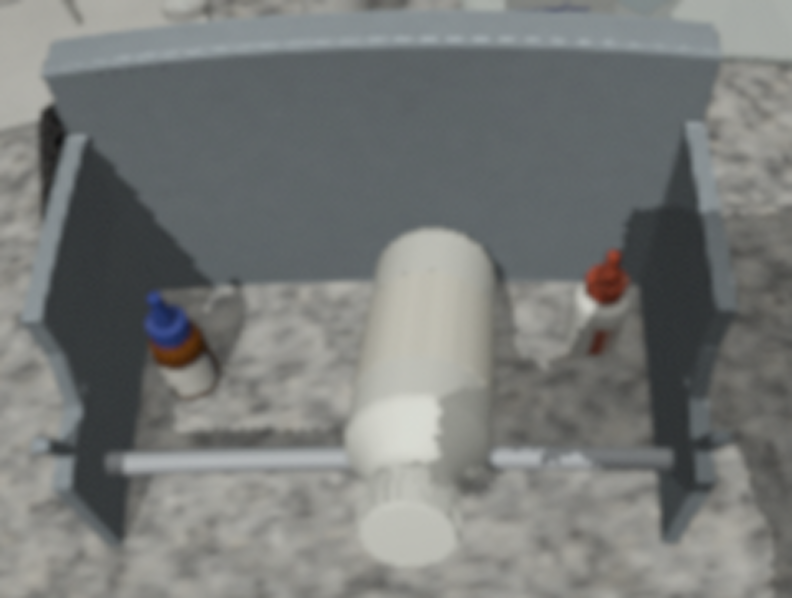

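View pics/d2.png

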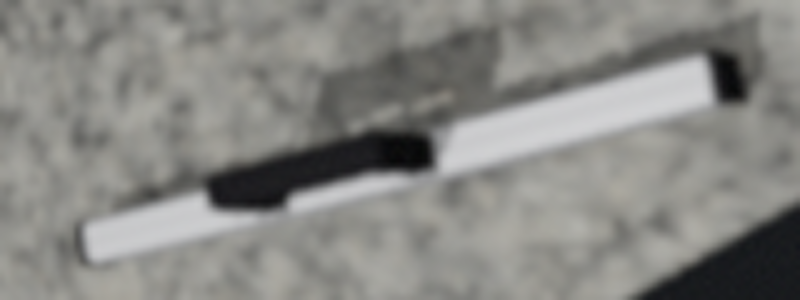

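```bash
cat > fit.py <<'E'
from h import *
i=dict(np.load("pics/w1.npz"))
P=lambda n,X: wproj(i,X) if n=="w" else proj(n,X)
u=lambda x,y,ox,oy:np.array([(x+.5)/5-.5+ox,(y+.5)/5-.5+oy])
S1=lambda x,y:("scene",u(x,y,240,130));S2=lambda x,y:("side",u(x,y,250,165));S3=lambda x,y:("scene",u(x,y,150,250))
W=lambda x,y:("w",np.array([(x+.5)/3.3-.5+180,(y+.5)/3.15-.5]));W2=lambda x,y:("w",u(x,y,30,250))
rk=[(S1(142,150),(0,.125,.16)),(S1(545,97),(0,-.125,.16)),(S1(642,437),(-.14,-.123,0)),(S1(238,525),(-.14,.121,0)),(S1(618,377),(-.112,-.117,.03)),
(S2(316,503),(-.14,-.125,0)),(S2(410,318),(-.094,-.125,.122)),(S2(597,325),(0,-.125,.122)),(S2(432,80),(-.094,.121,.122)),
(W(52,75),(0,.125,.16)),(W(718,52),(0,-.125,.16)),(W(25,320),(-.094,.125,.122)),(W(735,310),(-.094,-.125,.122)),(W(120,545),(-.14,.117,0)),(W(672,542),(-.14,-.118,0)),(W(108,462),(-.112,.117,.03)),(W(672,458),(-.112,-.117,.03))]
def fit(d,x0):
    f=lambda p:np.concatenate([P(o[0],yawT(p,X))[0]-o[1] for o,X in d])
    r=least_squares(f,x0,loss="soft_l1");print(r.x[:2],np.degrees(r.x[2]));print(f(r.x).reshape(-1,2).round(1).tolist());return r.x
R=fit(rk,[.75,.1,0]);fit(rk[9:],[.75,.1,0])
bar=[(S3(97,357),(0,.137,.016)),(S3(112,405),(-.007,.137,0)),(S3(687,73),(0,-.137,.016)),(S3(703,108),(-.007,-.137,0)),(S3(332,187),(0,.038,.046)),(S3(490,118),(0,-.038,.046)),
(W2(80,228),(.007,.137,.016)),(W2(92,262),(-.007,.137,.016)),(W2(708,52),(.007,-.137,.016)),(W2(718,103),(-.007,-.137,.016))]
B=fit(bar,[.5,.4,0]);fit(bar[6:],[.5,.4,0])
# bottle: foot contact fit. params: cap top (3), yaw, elev
def bot(p,s,r,ang):
    ax=np.array([-np.cos(p[4])*np.cos(p[3]),-np.cos(p[4])*np.sin(p[3]),np.sin(p[4])])
    l=np.array([-np.sin(p[3]),np.cos(p[3]),0]);n=np.cross(ax,l);n*=np.sign(n[2])
    return p[:3]-ax*s+r*(np.cos(ang)*l+np.sin(ang)*n)
A=np.linspace(0,2*np.pi,73)
def sil(n,p,s,r): return P(n,np.array([bot(p,s,r,a) for a in A]))
capW=[("w",W(360,533)[1],0,-1),("w",W(458,533)[1],0,1)]
def f(p):
    o=[]
    e=sil("w",p,0,.017);o+=[e[:,0].min()-W(359,0)[1][0],e[:,0].max()-W(458,0)[1][0],e[:,1].max()-W(0,566)[1][1],e[:,1].min()-W(0,499)[1][1]]
    e=sil("scene",p,0,.017);c=(e.max(0)+e.min(0))/2;o+=list(c-S1(495,368)[1])
    e=sil("side",p,0,.017);o+=[e[:,0].min()-S2(268,0)[1][0]]
    for (x,y,x2,y2) in [(377,270,493,270),]:
        e=sil("w",p,.16,.027);o+=[e[:,0].min()-W(x,0)[1][0],e[:,0].max()-W(x2,0)[1][0]]
    e=sil("w",p,.17,.027);o+=[e[:,1].min()-W(0,228)[1][1]]
    e=sil("w",p,.05,.027);o+=[e[:,0].min()-W(345,0)[1][0],e[:,0].max()-W(488,0)[1][0]]
    return np.array(o)
r=least_squares(f,[.523,-.03,.09,R[2],.35],loss="soft_l1");p=r.x
print("bottle top",p[:3],np.degrees(p[3:]),f(p).round(1))
print("foot c",bot(p,.17,0,0),"low",bot(p,.17,.027,-np.pi/2),"up",bot(p,.17,.027,np.pi/2))
def inr(X):
    c,s=np.cos(R[2]),np.sin(R[2]);d=X[:2]-R[:2];return np.array([c*d[0]+s*d[1],-s*d[0]+c*d[1],X[2]]).round(4)
for q in (bot(p,0,0,0),bot(p,.17,0,0),bot(p,.17,.027,np.pi/2),bot(p,.17,.027,-np.pi/2)): print("rack",inr(q))
print("foot line", [inr(onz(i,W(*q)[1],0)) for q in ((250,284),(370,281),(540,284))])
print("droppers",[inr(onz(i,W(*q)[1],0)) for q in ((195,392),(596,355))])
print("saddle pt",yawT(R,(-.112,0,.07)), "timer",onz(i,(507,225),.019))
E
python3 fit.py
```

```text
[ 0.69603267 -0.04492317] -8.281051566838153
[[-0.0, 2.0], [0.9, 0.3], [0.6, 1.3], [0.7, 1.9], [-0.5, 0.1], [0.2, 0.9], [0.2, -0.0], [1.3, 0.4], [-0.0, -1.6], [-4.5, -1.0], [2.3, 0.7], [-1.9, -0.3], [1.4, -0.9], [0.8, -0.0], [-2.7, 0.2], [0.2, 0.2], [-0.6, 0.0]]
[ 0.69595616 -0.04503526] -8.178646669275558
[[-4.4, -0.8], [2.4, 0.6], [-1.8, -0.2], [1.6, -1.0], [1.0, 0.2], [-2.4, 0.1], [0.4, 0.4], [-0.4, -0.1]]
[0.4277847 0.2959501] 8.40502360458718
[[0.5, 2.0], [0.4, 0.6], [0.5, 1.4], [-0.7, 1.4], [-0.3, 1.3], [1.2, -0.3], [-0.9, -1.5], [-2.0, -0.2], [0.4, -0.3], [0.5, -0.5]]
[0.42665301 0.29589779] 8.677121084459024
[[-0.8, -0.5], [-1.9, 0.9], [0.3, 0.0], [0.5, -0.2]]
bottle top [ 0.52769953 -0.03290417  0.08596717] [-11.07928867  22.78674649] [-0.6  0.1 -0.2 -0.   0.4  0.4  0.1 -0.8  0.5  0.1 -0.1  0.8]
foot c [ 0.68151036 -0.06302292  0.02012578] low [ 0.67124809 -0.0610134  -0.00476695] up [ 0.69177262 -0.06503244  0.0450185 ]
rack [-0.1683 -0.0124  0.086 ]
rack [-0.0118 -0.02    0.0201]
rack [-0.0013 -0.0205  0.045 ]
rack [-0.0222 -0.0195 -0.0048]
foot line [array([0.001 , 0.0702, 0.    ]), array([0.0005, 0.0117, 0.    ]), array([-0.0014, -0.0695,  0.    ])]
droppers [array([-0.0617,  0.0909,  0.    ]), array([-0.0431, -0.0939,  0.    ])]
saddle pt [[ 0.58520044 -0.02879192  0.07      ]] timer [ 0.43081082 -0.31428635  0.019     ]
```

```bash
cat > push.py <<'E'
from h import *
R=np.array([.6960,-.0449,np.radians(-8.28)])
def pose(th,back=0,dx=0):
    t=np.radians(th);s,c=np.sin(t),np.cos(t)
    x=-.054*s-.17*c+.01*s+dx;z=.17*s+.01*c
    k=(th-20)/70;a=50+28*k;y=-.0125-.0065*k
    T=toolR(-10+1.5*k,a)
    w=yawT(R,(x,y,z))[0]
    return w+T[:,0]*.012+T[:,2]*(.0074+back),T
E
python3 - <<'E'
from push import *
p,T=pose(20,.025);q=p-np.array([.05,-.008,0])
p,T=rows([(q,T,7),(p,T,2)])
p,T=rows([(pose(20,.006)[0],T,3)],p,T)
E
```

```text
{"delta_pos":[2.9, -0.1, 1.1],"rotation":[0.2, 1.4, 0.2]},
{"delta_pos":[2.8, -0.1, 1.2],"rotation":[0.2, 1.4, 0.1]},
{"delta_pos":[2.8, -0.1, 1.3],"rotation":[0.2, 1.4, 0.2]},
{"delta_pos":[2.8, -0.1, 1.3],"rotation":[0.2, 1.4, 0.1]},
{"delta_pos":[2.7, -0.1, 1.4],"rotation":[0.1, 1.4, 0.2]},
{"delta_pos":[2.7, -0.2, 1.4],"rotation":[0.2, 1.4, 0.1]},
{"delta_pos":[2.7, -0.1, 1.6],"rotation":[0.2, 1.4, 0.2]},
# at [ 0.4541 -0.021   0.0374]
{"delta_pos":[1.6, 0.0, -2.0],"rotation":[0.0, 0.0, 0.0]},
{"delta_pos":[1.7, -0.1, -1.9],"rotation":[0.0, 0.0, 0.0]},
# at [ 0.5046 -0.0289  0.0372]
{"delta_pos":[0.0, 0.0, -0.6],"rotation":[0.0, 0.0, 0.0]},
{"delta_pos":[0.0, 0.0, -0.7],"rotation":[0.0, 0.0, 0.0]},
{"delta_pos":[0.0, 0.0, -0.6],"rotation":[0.0, 0.0, 0.0]},
# at [ 0.5189 -0.0314  0.0494]
```

Call:
{"fn": "play_rows", "kwargs": {"steps": [{"delta_pos":[2.9,-0.1,1.1],"rotation":[0.2,1.4,0.2]},{"delta_pos":[2.8,-0.1,1.2],"rotation":[0.2,1.4,0.1]},{"delta_pos":[2.8,-0.1,1.3],"rotation":[0.2,1.4,0.2]},{"delta_pos":[2.8,-0.1,1.3],"rotation":[0.2,1.4,0.1]},{"delta_pos":[2.7,-0.1,1.4],"rotation":[0.1,1.4,0.2]},{"delta_pos":[2.7,-0.2,1.4],"rotation":[0.2,1.4,0.1]},{"delta_pos":[2.7,-0.1,1.6],"rotation":[0.2,1.4,0.2]},{"delta_pos":[1.6,0.0,-2.0],"rotation":[0,0,0]},{"delta_pos":[1.7,-0.1,-1.9],"rotation":[0,0,0]},{"delta_pos":[0,0,0],"rotation":[0,0,0]}]}}

```text
time_s: 2.95
tool_pos: [0.4285, -0.062, 0.1809]
tool_rot: [[0.53, -0.164, -0.832], [-0.102, -0.986, 0.129], [-0.842, 0.016, -0.539]]
force: [0.1, 1.3, -0.2]
finger_gap: 0.25
```

```bash
python3 - <<'E'
from push import *
wcam("w2");s=get_state();p,T=pose(20,.025);print(s["time_s"],s["tool_pos"],p,s["q"].round(1),(T.T@s["tool_rot"]).round(3).tolist(),s["force"])
cv2.imwrite("pics/s2.png",cv2.resize(snapshot("side")[140:290,200:400,::-1],None,fx=4,fy=4,interpolation=cv2.INTER_CUBIC))
E
```

```text
3.0 [ 0.42763585 -0.06228296  0.18057178] [ 0.50437879 -0.02912661  0.0375215 ] [  48.8    0.4  -52.5  142.6   56.9    9.8 -157.1] [[0.992, -0.007, -0.129], [0.009, 1.0, 0.017], [0.129, -0.018, 0.991]] [-0.52740277 -0.03081431  0.97893245]
```

View pics/w2.png

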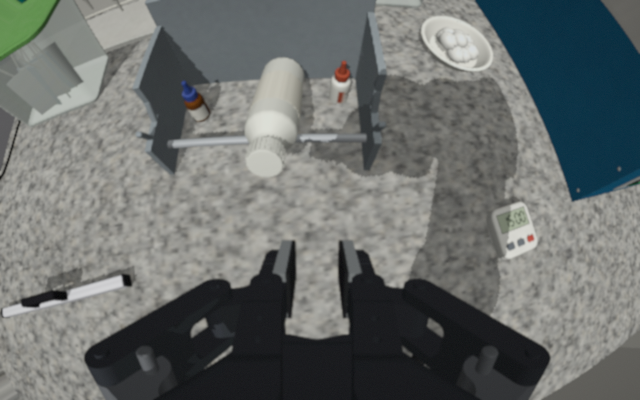

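View pics/s2.png

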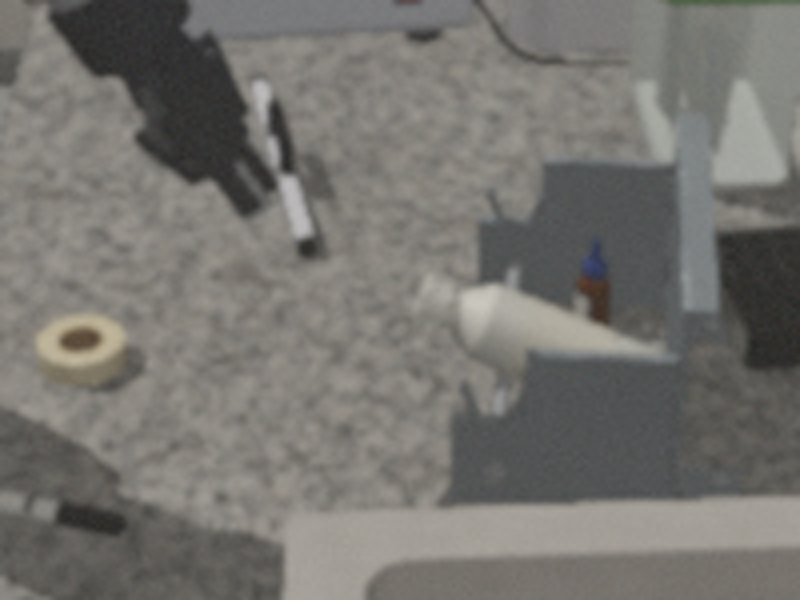

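```bash
python3 - <<'E'
from push import *
rows([([.46,-.03,.2],toolR(-9,80),6)])
E
```

```text
{"delta_pos":[0.0, -0.6, -0.6],"rotation":[0.0, -3.8, -0.2]},
{"delta_pos":[-0.1, -0.7, -0.5],"rotation":[0.0, -3.7, -0.2]},
{"delta_pos":[-0.1, -0.6, -0.6],"rotation":[-0.1, -3.8, -0.2]},
{"delta_pos":[-0.2, -0.6, -0.5],"rotation":[0.0, -3.7, -0.2]},
{"delta_pos":[-0.1, -0.6, -0.5],"rotation":[0.0, -3.8, -0.1]},
{"delta_pos":[-0.3, -0.7, -0.6],"rotation":[0.0, -3.8, -0.2]},
# at [ 0.4603 -0.0296  0.2004]
```

Call:
{"fn": "play_rows", "kwargs": {"steps": [{"delta_pos":[0.0,-0.6,-0.6],"rotation":[0.0,-3.8,-0.2]},{"delta_pos":[-0.1,-0.7,-0.5],"rotation":[0.0,-3.7,-0.2]},{"delta_pos":[-0.1,-0.6,-0.6],"rotation":[-0.1,-3.8,-0.2]},{"delta_pos":[-0.2,-0.6,-0.5],"rotation":[0.0,-3.7,-0.2]},{"delta_pos":[-0.1,-0.6,-0.5],"rotation":[0.0,-3.8,-0.1]},{"delta_pos":[-0.3,-0.7,-0.6],"rotation":[0.0,-3.8,-0.2]}]}}

```text
time_s: 3.8
tool_pos: [0.4586, -0.0361, 0.2007]
tool_rot: [[0.192, -0.166, -0.967], [-0.04, -0.986, 0.161], [-0.981, 0.008, -0.196]]
force: [0.9, -0.4, 0.0]
finger_gap: 0.247
```

```bash
python3 - <<'E'
from push import *
s=get_state();T=toolR(-9,80);print(s["time_s"],s["tool_pos"],s["q"].round(1),Ro.from_matrix(T.T@s["tool_rot"]).as_rotvec(degrees=True))
E
```

```text
3.8 [ 0.45855849 -0.03612623  0.20067314] [  45.7   12.5  -56.6  120.2   21.    44.  -122.9] [0.46793495 1.27813595 0.52672365]
```

```bash
sed -i 's/a=50+28\*k/a=75+5*k/' push.py; python3 - <<'E'
from push import *
p,T=pose(20,.03);q=p.copy();q[2]+=.06;print(p)
rows([(q,T,6),(p,T,4)])
E
```

```text
[ 0.48870714 -0.02636327  0.04626941]
{"delta_pos":[1.6, -0.3, -0.2],"rotation":[0.1, 0.6, -0.1]},
{"delta_pos":[1.7, -0.2, -0.1],"rotation":[0.1, 0.6, 0.0]},
{"delta_pos":[1.6, -0.3, -0.1],"rotation":[0.1, 0.7, -0.1]},
{"delta_pos":[1.6, -0.2, -0.1],"rotation":[0.1, 0.6, 0.0]},
{"delta_pos":[1.7, -0.3, -0.1],"rotation":[0.0, 0.6, -0.1]},
{"delta_pos":[1.6, -0.2, 0.0],"rotation":[0.1, 0.6, 0.0]},
# at [ 0.4883 -0.0264  0.1064]
{"delta_pos":[1.5, 0.0, 0.4],"rotation":[0.0, 0.0, 0.0]},
{"delta_pos":[1.4, 0.0, 0.4],"rotation":[0.0, 0.0, 0.0]},
{"delta_pos":[1.5, 0.0, 0.3],"rotation":[0.0, 0.0, 0.0]},
{"delta_pos":[1.4, 0.0, 0.4],"rotation":[0.0, 0.0, 0.0]},
# at [ 0.4887 -0.0265  0.0464]
```

Call:
{"fn": "play_rows", "kwargs": {"steps": [{"delta_pos":[1.6,-0.3,-0.2],"rotation":[0.1,0.6,-0.1]},{"delta_pos":[1.7,-0.2,-0.1],"rotation":[0.1,0.6,0.0]},{"delta_pos":[1.6,-0.3,-0.1],"rotation":[0.1,0.7,-0.1]},{"delta_pos":[1.6,-0.2,-0.1],"rotation":[0.1,0.6,0.0]},{"delta_pos":[1.7,-0.3,-0.1],"rotation":[0.0,0.6,-0.1]},{"delta_pos":[1.6,-0.2,0.0],"rotation":[0.1,0.6,0.0]},{"delta_pos":[1.5,0,0.4],"rotation":[0,0,0]},{"delta_pos":[1.4,0,0.4],"rotation":[0,0,0]},{"delta_pos":[1.5,0,0.3],"rotation":[0,0,0]},{"delta_pos":[1.4,0,0.4],"rotation":[0,0,0]}]}}

```text
time_s: 5.05
tool_pos: [0.4891, -0.0268, 0.0458]
tool_rot: [[0.256, -0.174, -0.951], [-0.044, -0.985, 0.169], [-0.966, -0.002, -0.26]]
force: [-0.9, -0.1, 0.0]
finger_gap: 0.25
```

```bash
python3 - <<'E'
from push import *
wcam("w3");s=get_state();p,T=pose(20,.03);print(s["time_s"],s["tool_pos"],p,s["q"].round(1),Ro.from_matrix(T.T@s["tool_rot"]).as_rotvec(degrees=True),s["force"])
E
```

```text
5.1 [ 0.48841996 -0.02660148  0.04461801] [ 0.48870714 -0.02636327  0.04626941] [  12.9   24.5  -23.9  131.4   51.9   18.1 -156.4] [ 0.01002435 -0.00642797 -0.0654851 ] [-0.97861385  0.97651071 -1.36411549]
```

View pics/w3.png

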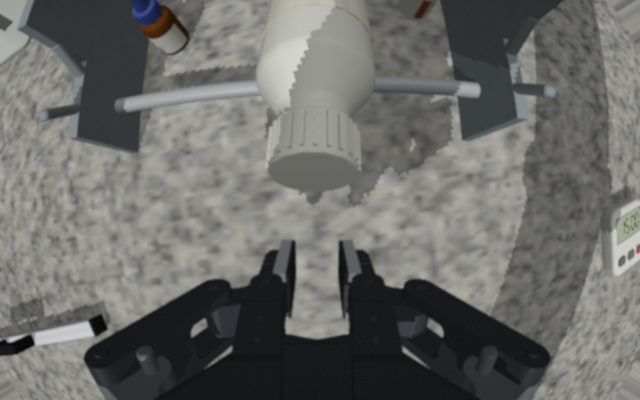

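The cap is centred between the fingers (column 314 against 317). Now the push.

```bash
python3 - <<'E'
from push import *
w=[(pose(20,.002)[0],pose(20)[1],4)]+[(*pose(20+t,0),1) for t in np.arange(0,30,2.5)]
rows(w)
E
```

```text
{"delta_pos":[0.0, 0.0, -0.7],"rotation":[0.0, 0.0, 0.0]},
{"delta_pos":[-0.1, 0.0, -0.7],"rotation":[0.0, 0.0, 0.0]},
{"delta_pos":[0.0, 0.0, -0.7],"rotation":[0.0, 0.0, 0.0]},
{"delta_pos":[-0.1, 0.0, -0.8],"rotation":[0.0, 0.0, 0.1]},
# at [ 0.5155 -0.0314  0.0541]
{"delta_pos":[0.0, 0.0, -0.2],"rotation":[0.0, 0.0, 0.0]},
# at [ 0.5174 -0.0317  0.0546]
{"delta_pos":[-0.6, 0.0, -0.2],"rotation":[-0.1, -0.2, 0.0]},
# at [ 0.5178 -0.0318  0.0609]
{"delta_pos":[-0.6, 0.0, -0.3],"rotation":[0.0, -0.2, -0.1]},
# at [ 0.5191 -0.032   0.0675]
{"delta_pos":[-0.6, 0.0, -0.3],"rotation":[-0.1, -0.1, 0.0]},
# at [ 0.5205 -0.0323  0.074 ]
{"delta_pos":[-0.5, 0.0, -0.4],"rotation":[0.0, -0.2, 0.0]},
# at [ 0.5231 -0.0327  0.0799]
{"delta_pos":[-0.6, 0.1, -0.3],"rotation":[-0.1, -0.2, 0.0]},
# at [ 0.5243 -0.0339  0.0864]
{"delta_pos":[-0.5, 0.0, -0.4],"rotation":[0.0, -0.2, 0.0]},
# at [ 0.5269 -0.0344  0.0922]
{"delta_pos":[-0.5, 0.0, -0.4],"rotation":[-0.1, -0.1, 0.0]},
# at [ 0.5296 -0.0348  0.098 ]
{"delta_pos":[-0.5, 0.0, -0.4],"rotation":[0.0, -0.2, 0.0]},
# at [ 0.5322 -0.0353  0.1039]
{"delta_pos":[-0.4, 0.0, -0.5],"rotation":[-0.1, -0.2, -0.1]},
# at [ 0.5361 -0.0359  0.1089]
{"delta_pos":[-0.4, 0.0, -0.5],"rotation":[0.0, -0.2, 0.0]},
# at [ 0.54   -0.0366  0.114 ]
{"delta_pos":[-0.4, 0.1, -0.5],"rotation":[-0.1, -0.2, 0.0]},
# at [ 0.5437 -0.0382  0.119 ]
```

Call:
{"fn": "play_rows", "kwargs": {"steps": [{"delta_pos":[0,0,-0.7],"rotation":[0,0,0]},{"delta_pos":[-0.1,0,-0.7],"rotation":[0,0,0]},{"delta_pos":[0,0,-0.7],"rotation":[0,0,0]},{"delta_pos":[-0.1,0,-0.8],"rotation":[0,0,0.1]},{"delta_pos":[0,0,-0.3],"rotation":[0,0,0]},{"delta_pos":[0,0,-0.2],"rotation":[0,0,0]}]}}

```text
time_s: 5.85
tool_pos: [0.5206, -0.0316, 0.0565]
tool_rot: [[0.254, -0.171, -0.952], [-0.048, -0.985, 0.165], [-0.966, 0.003, -0.259]]
force: [-6.2, 1.0, 0.8]
finger_gap: 0.25
```

```bash
python3 - <<'E'
from push import *
wcam("w4");s=get_state();print(s["time_s"],s["tool_pos"],pose(20)[0],s["q"].round(1),s["force"])
cv2.imwrite("pics/s4.png",cv2.resize(snapshot("side")[140:290,200:400,::-1],None,fx=4,fy=4,interpolation=cv2.INTER_CUBIC))
E
```

```text
5.9 [ 0.5205474  -0.03158669  0.0563993 ] [ 0.51724468 -0.03139521  0.05403398] [  16.7   25.8  -27.8  126.4   47.1   22.4 -149.8] [-4.19979037  1.01129205  1.15412497]
```

View pics/s4.png

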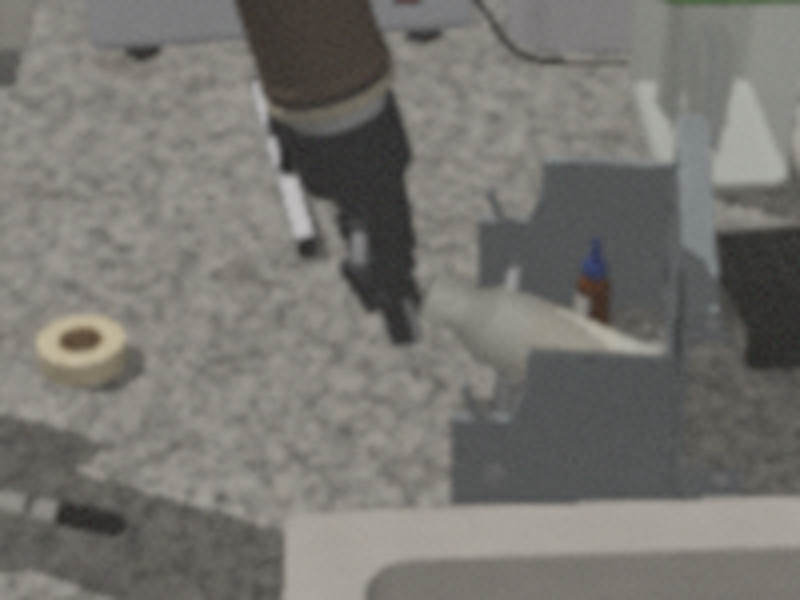

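View pics/w4.png

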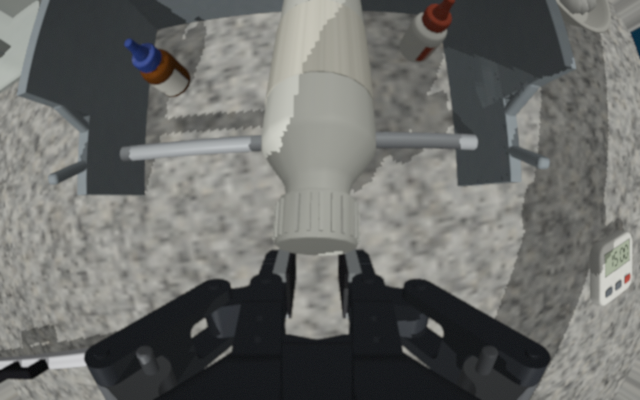

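Contact is made at about 5 N. I'll follow the arc.

Call:
{"fn": "play_rows", "kwargs": {"steps": [{"delta_pos":[-0.6,0,-0.2],"rotation":[-0.1,-0.2,0]},{"delta_pos":[-0.6,0,-0.3],"rotation":[0,-0.2,-0.1]},{"delta_pos":[-0.6,0,-0.3],"rotation":[-0.1,-0.1,0]},{"delta_pos":[-0.5,0,-0.4],"rotation":[0,-0.2,0]}]}}

```text
time_s: 6.45
tool_pos: [0.5275, -0.0325, 0.0829]
tool_rot: [[0.245, -0.168, -0.955], [-0.044, -0.986, 0.162], [-0.968, 0.002, -0.249]]
force: [-2.1, 0.4, 0.6]
finger_gap: 0.251
```

```bash
python3 - <<'E'
from push import *
wcam("w5");s=get_state();print(s["time_s"],s["tool_pos"],s["q"].round(1),s["force"])
cv2.imwrite("pics/s5.png",cv2.resize(snapshot("side")[140:290,200:400,::-1],None,fx=4,fy=4,interpolation=cv2.INTER_CUBIC))
E
```

```text
6.5 [ 0.52820835 -0.03253769  0.08349248] [  21.3   24.4  -33.   123.4   40.6   27.3 -142.4] [-2.71695918  0.75933015  0.79365594]
```

View pics/s5.png

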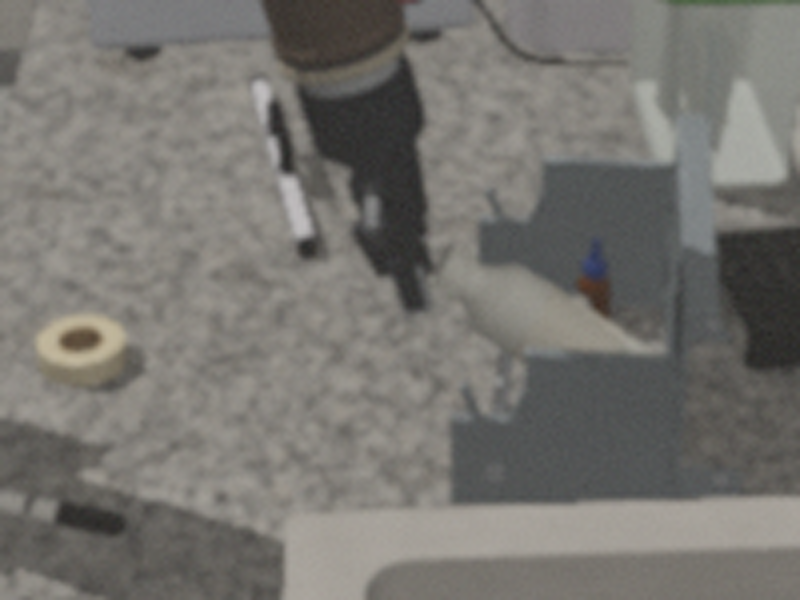

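View pics/w5.png

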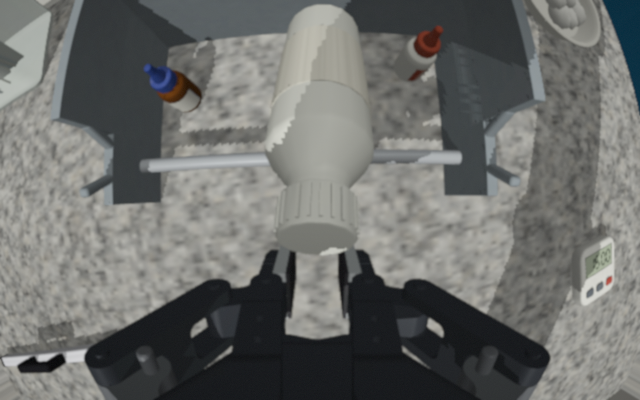

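The bottle is rising with the tool, with no slip. I'll continue.

Call:
{"fn": "play_rows", "kwargs": {"steps": [{"delta_pos":[-0.6,0,-0.4],"rotation":[-0.1,-0.2,0]},{"delta_pos":[-0.5,0,-0.4],"rotation":[0,-0.2,0]},{"delta_pos":[-0.5,0,-0.4],"rotation":[-0.1,-0.1,0]},{"delta_pos":[-0.5,0.1,-0.4],"rotation":[0,-0.2,0]},{"delta_pos":[-0.4,0,-0.5],"rotation":[-0.1,-0.2,-0.1]},{"delta_pos":[-0.4,0,-0.5],"rotation":[0,-0.2,0]}]}}

```text
time_s: 7.3
tool_pos: [0.5452, -0.0364, 0.1169]
tool_rot: [[0.226, -0.162, -0.96], [-0.039, -0.987, 0.158], [-0.973, 0.001, -0.23]]
force: [-1.0, 0.3, -1.4]
finger_gap: 0.249
```

```bash
python3 - <<'E'
from push import *
wcam("w6");s=get_state();print(s["time_s"],s["tool_pos"],s["q"].round(1),s["force"])
for t in (40,45,50): print(t,pose(t)[0])
cv2.imwrite("pics/s6.png",cv2.resize(snapshot("side")[140:290,200:400,::-1],None,fx=4,fy=4,interpolation=cv2.INTER_CUBIC))
E
```

```text
7.35 [ 0.54620351 -0.03646948  0.11757889] [  25.8   23.8  -37.7  118.1   33.9   34.2 -134.2] [ 1.10558167 -0.26770627 -0.02963777]
40 [ 0.53275795 -0.03555243  0.10353294]
45 [ 0.53972184 -0.03704157  0.11390536]
50 [ 0.5478255  -0.0386969   0.12330964]
```

View pics/s6.png

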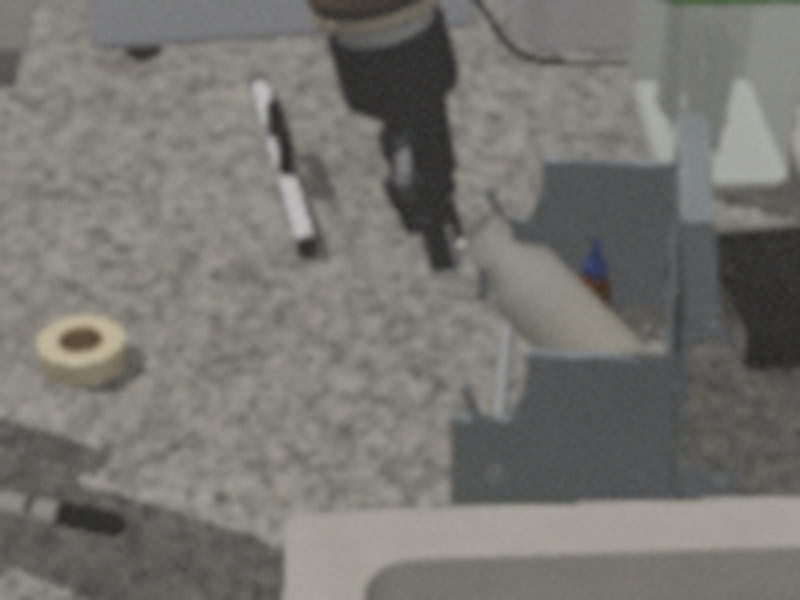

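View pics/w6.png

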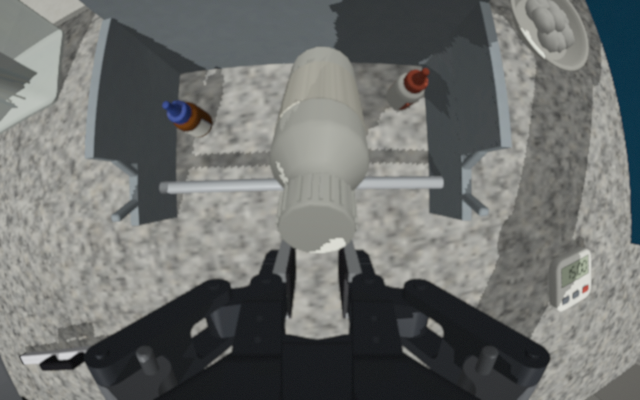

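```bash
python3 - <<'E'
from push import *
rows([(*pose(t,0,.004),1) for t in np.arange(50,85,3.)])
E
```

```text
{"delta_pos":[-0.4, 0.2, -0.7],"rotation":[0.0, -0.5, -0.1]},
# at [ 0.5514 -0.0393  0.1227]
{"delta_pos":[-0.4, 0.0, -0.7],"rotation":[0.0, -0.2, 0.0]},
# at [ 0.5573 -0.0403  0.1282]
{"delta_pos":[-0.4, 0.0, -0.7],"rotation":[-0.1, -0.2, 0.0]},
# at [ 0.5631 -0.0412  0.1336]
{"delta_pos":[-0.3, 0.0, -0.7],"rotation":[-0.1, -0.2, 0.0]},
# at [ 0.5692 -0.0422  0.1381]
{"delta_pos":[-0.2, 0.1, -0.7],"rotation":[0.0, -0.3, 0.0]},
# at [ 0.5754 -0.0442  0.1415]
{"delta_pos":[-0.2, 0.0, -0.7],"rotation":[-0.1, -0.2, 0.0]},
# at [ 0.5818 -0.0453  0.1449]
{"delta_pos":[-0.2, 0.0, -0.8],"rotation":[-0.1, -0.2, 0.0]},
# at [ 0.5891 -0.0464  0.1485]
{"delta_pos":[-0.1, 0.0, -0.8],"rotation":[0.0, -0.2, -0.1]},
# at [ 0.5966 -0.0476  0.1511]
{"delta_pos":[0.0, 0.0, -0.8],"rotation":[-0.1, -0.2, 0.0]},
# at [ 0.6044 -0.0488  0.1527]
{"delta_pos":[0.0, 0.1, -0.8],"rotation":[-0.1, -0.2, 0.0]},
# at [ 0.612  -0.051   0.1542]
{"delta_pos":[0.0, 0.0, -0.9],"rotation":[0.0, -0.2, 0.0]},
# at [ 0.6207 -0.0524  0.1559]
{"delta_pos":[0.1, 0.0, -0.8],"rotation":[-0.1, -0.3, 0.0]},
# at [ 0.6287 -0.0536  0.1564]
```

Call:
{"fn": "play_rows", "kwargs": {"steps": [{"delta_pos":[-0.4,0.1,-0.6],"rotation":[0,-0.4,-0.1]},{"delta_pos":[-0.4,0.1,-0.7],"rotation":[0,-0.2,0]},{"delta_pos":[-0.4,0,-0.7],"rotation":[-0.1,-0.2,0]},{"delta_pos":[-0.3,0,-0.7],"rotation":[-0.1,-0.2,0]},{"delta_pos":[-0.2,0.1,-0.7],"rotation":[0,-0.3,0]},{"delta_pos":[-0.2,0,-0.7],"rotation":[-0.1,-0.2,0]}]}}

```text
time_s: 8.15
tool_pos: [0.5803, -0.0452, 0.1442]
tool_rot: [[0.201, -0.157, -0.967], [-0.033, -0.988, 0.153], [-0.979, 0.001, -0.204]]
force: [-0.4, -0.0, -0.1]
finger_gap: 0.251
```

```bash
python3 - <<'E'
from push import *
wcam("w7");s=get_state();print(s["time_s"],s["tool_pos"],s["q"].round(1),s["force"])
cv2.imwrite("pics/s7.png",cv2.resize(snapshot("side")[140:290,200:400,::-1],None,fx=4,fy=4,interpolation=cv2.INTER_CUBIC))
E
```

```text
8.2 [ 0.58144673 -0.0452854   0.14477683] [  27.8   25.6  -39.8  110.4   30.2   41.5 -128. ] [ 1.62538699 -0.00234635  0.25674191]
```

View pics/s7.png

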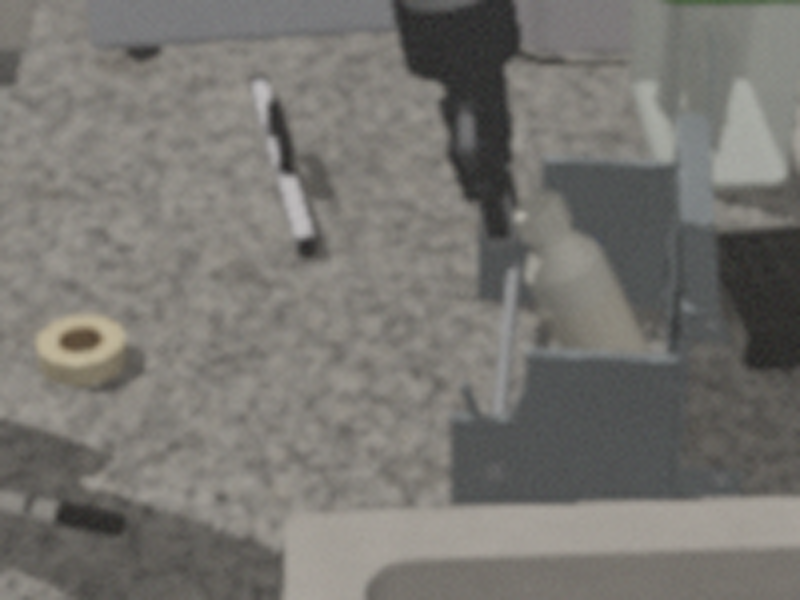

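View pics/w7.png

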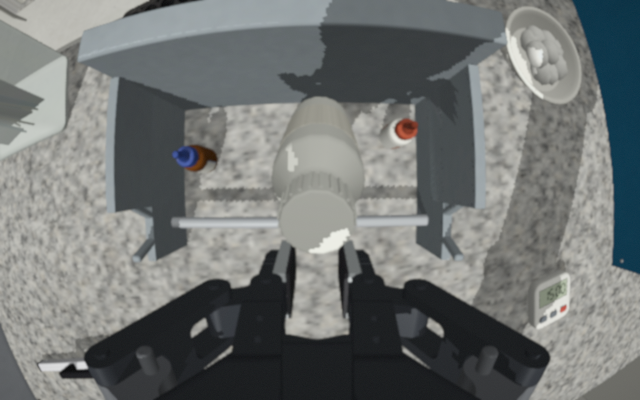

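Call:
{"fn": "play_rows", "kwargs": {"steps": [{"delta_pos":[-0.2,0,-0.7],"rotation":[-0.1,-0.2,0]},{"delta_pos":[-0.1,0,-0.7],"rotation":[0,-0.2,0]},{"delta_pos":[-0.1,0,-0.6],"rotation":[0,-0.2,0]},{"delta_pos":[-0.1,0,-0.6],"rotation":[0,-0.2,0]},{"delta_pos":[0,0,-0.6],"rotation":[0,-0.2,0]}]}}

```text
time_s: 8.88
tool_pos: [0.6103, -0.0498, 0.1554]
tool_rot: [[0.185, -0.155, -0.97], [-0.03, -0.988, 0.152], [-0.982, 0.001, -0.187]]
force: [-0.3, 0.9, -0.7]
finger_gap: 0.248
```

```bash
python3 - <<'E'
from push import *
wcam("w8");s=get_state();print(s["time_s"],s["tool_pos"],s["q"].round(1),s["force"])
cv2.imwrite("pics/s8.png",cv2.resize(snapshot("side")[140:290,200:400,::-1],None,fx=4,fy=4,interpolation=cv2.INTER_CUBIC))
E
```

```text
8.925 [ 0.61115737 -0.04993536  0.15559732] [  27.5   27.9  -40.   104.8   29.2   46.  -125.6] [ 0.55935003  0.31888418 -0.22154742]
```

View pics/s8.png

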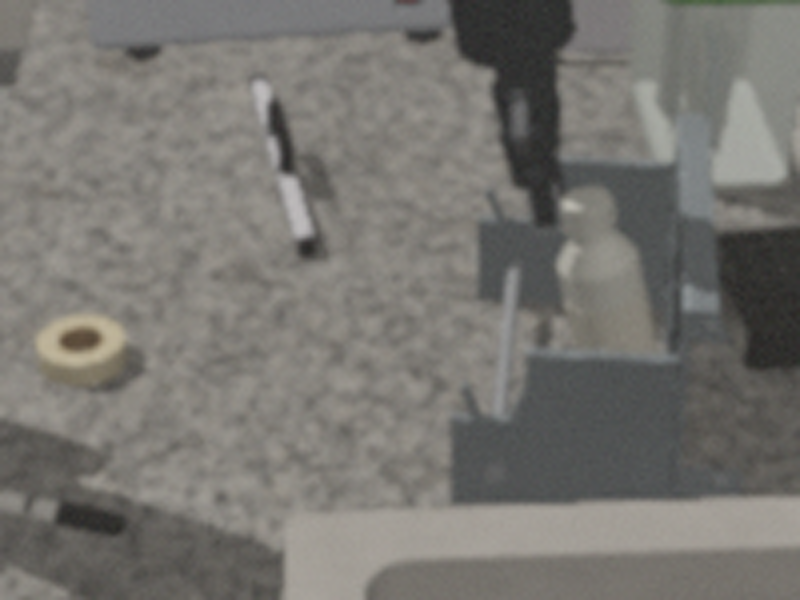

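View pics/w8.png

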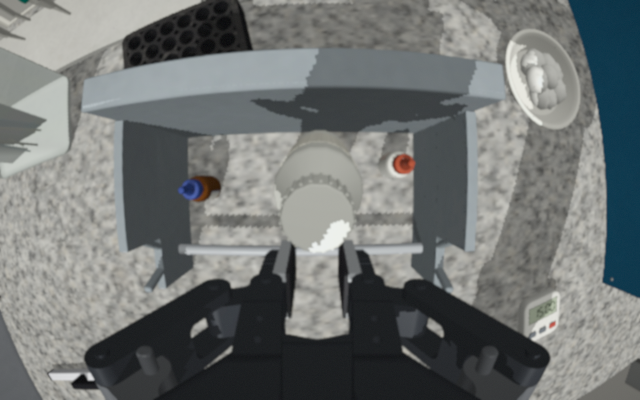

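Call:
{"fn": "play_rows", "kwargs": {"steps": [{"delta_pos":[0,0,-0.5],"rotation":[0,-0.2,0]},{"delta_pos":[0,0,-0.5],"rotation":[0,-0.2,0]},{"delta_pos":[0.1,0,-0.5],"rotation":[0,-0.2,0]},{"delta_pos":[0.1,0,-0.4],"rotation":[0,-0.2,0]},{"delta_pos":[0.1,0,-0.4],"rotation":[0,0,0]},{"delta_pos":[0.1,0,-0.4],"rotation":[0,0,0]}]}}

```text
time_s: 9.72
tool_pos: [0.637, -0.0539, 0.1561]
tool_rot: [[0.171, -0.155, -0.973], [-0.028, -0.988, 0.152], [-0.985, 0.001, -0.173]]
force: [-0.5, 0.7, 0.4]
finger_gap: 0.252
```

```bash
python3 - <<'E'
from push import *
wcam("w9");s=get_state();print(s["time_s"],s["tool_pos"],pose(90)[0],s["force"])
cv2.imwrite("pics/s9.png",cv2.resize(snapshot("side")[140:290,200:400,::-1],None,fx=4,fy=4,interpolation=cv2.INTER_CUBIC))
E
```

```text
9.775 [ 0.63744414 -0.05410298  0.15610503] [ 0.64457581 -0.0565963   0.15689731] [ 0.75501465  0.27325745 -0.2619445 ]
```

View pics/s9.png

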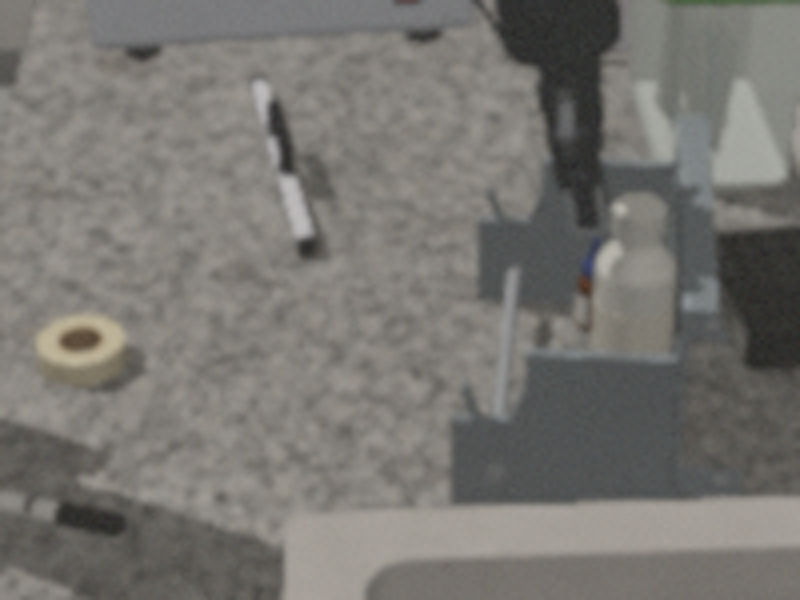

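View pics/w9.png

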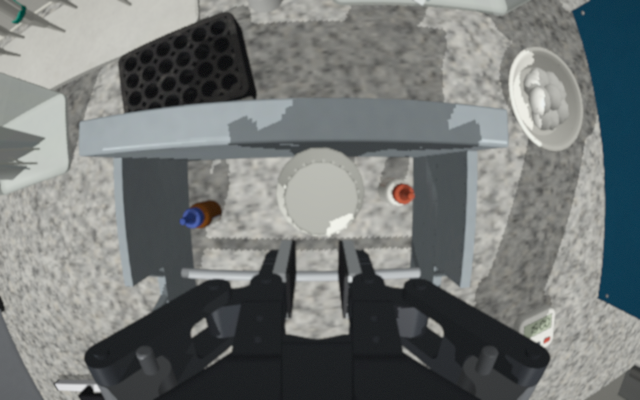

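The bottle rocked upright and the tool is no longer touching it. Next I'll retreat and go over to the bar.

```bash
cat >> h.py <<'E'
def downR(yaw):
    c,s=np.cos(np.radians(yaw)),np.sin(np.radians(yaw))
    return np.c_[[0,0,-1],[c,s,0],[s,-c,0]]
E
python3 - <<'E'
from h import *
s=get_state();p=s["tool_pos"];R=np.array(s["tool_rot"])
rows([(p+[-.06,.01,.06],R,2),([.43,.296,.17],downR(8.4),15)])
E
```

```text
{"delta_pos":[-3.5, 0.0, 2.5],"rotation":[0.0, 0.0, 0.0]},
{"delta_pos":[-3.5, 0.0, 2.4],"rotation":[0.0, 0.0, 0.0]},
# at [ 0.5775 -0.0446  0.2165]
{"delta_pos":[0.1, -2.1, 1.4],"rotation":[-7.1, -0.5, -0.6]},
{"delta_pos":[0.1, -2.2, 1.0],"rotation":[-7.2, -0.4, -0.6]},
{"delta_pos":[0.1, -2.4, 0.8],"rotation":[-7.1, -0.5, -0.7]},
{"delta_pos":[0.2, -2.4, 0.5],"rotation":[-7.1, -0.4, -0.6]},
{"delta_pos":[0.2, -2.5, 0.2],"rotation":[-7.2, -0.5, -0.6]},
{"delta_pos":[0.2, -2.5, -0.1],"rotation":[-7.1, -0.4, -0.6]},
{"delta_pos":[0.3, -2.4, -0.4],"rotation":[-7.1, -0.5, -0.7]},
{"delta_pos":[0.2, -2.4, -0.8],"rotation":[-7.2, -0.4, -0.6]},
{"delta_pos":[0.3, -2.3, -1.0],"rotation":[-7.1, -0.5, -0.6]},
{"delta_pos":[0.3, -2.1, -1.3],"rotation":[-7.1, -0.4, -0.7]},
{"delta_pos":[0.4, -1.9, -1.5],"rotation":[-7.2, -0.5, -0.6]},
{"delta_pos":[0.3, -1.7, -1.8],"rotation":[-7.1, -0.4, -0.6]},
{"delta_pos":[0.3, -1.5, -2.0],"rotation":[-7.1, -0.5, -0.6]},
{"delta_pos":[0.3, -1.2, -2.1],"rotation":[-7.2, -0.5, -0.7]},
{"delta_pos":[0.4, -0.9, -2.3],"rotation":[-7.1, -0.4, -0.6]},
# at [0.4305 0.2957 0.1696]
```

Call:
{"fn": "play_rows", "kwargs": {"steps": [{"delta_pos":[-3.5,0,2.5],"rotation":[0,0,0]},{"delta_pos":[-3.5,0,2.4],"rotation":[0,0,0]},{"delta_pos":[0.1,-2.1,1.4],"rotation":[-7.1,-0.5,-0.6]},{"delta_pos":[0.1,-2.2,1.0],"rotation":[-7.2,-0.4,-0.6]},{"delta_pos":[0.1,-2.4,0.8],"rotation":[-7.1,-0.5,-0.7]},{"delta_pos":[0.2,-2.4,0.5],"rotation":[-7.1,-0.4,-0.6]},{"delta_pos":[0.2,-2.5,0.2],"rotation":[-7.2,-0.5,-0.6]},{"delta_pos":[0.2,-2.5,-0.1],"rotation":[-7.1,-0.4,-0.6]},{"delta_pos":[0.3,-2.4,-0.4],"rotation":[-7.1,-0.5,-0.7]},{"delta_pos":[0.2,-2.4,-0.8],"rotation":[-7.2,-0.4,-0.6]}]}}

```text
time_s: 11.08
tool_pos: [0.4983, 0.1378, 0.1922]
tool_rot: [[0.086, 0.749, -0.657], [0.03, -0.661, -0.75], [-0.996, 0.045, -0.08]]
force: [-0.5, 0.4, -0.5]
finger_gap: 0.248
```

Call:
{"fn": "play_rows", "kwargs": {"fingers": -0.2, "steps": [{"delta_pos":[0.3,-2.3,-1.0],"rotation":[-7.1,-0.5,-0.6]},{"delta_pos":[0.3,-2.1,-1.3],"rotation":[-7.1,-0.4,-0.7]},{"delta_pos":[0.4,-1.9,-1.5],"rotation":[-7.2,-0.5,-0.6]},{"delta_pos":[0.3,-1.7,-1.8],"rotation":[-7.1,-0.4,-0.6]},{"delta_pos":[0.3,-1.5,-2.0],"rotation":[-7.1,-0.5,-0.6]},{"delta_pos":[0.3,-1.2,-2.1],"rotation":[-7.2,-0.5,-0.7]},{"delta_pos":[0.4,-0.9,-2.3],"rotation":[-7.1,-0.4,-0.6]},{"delta_pos":[0,0,0],"rotation":[0,0,0]}]}}

```text
time_s: 12.08
tool_pos: [0.4289, 0.2975, 0.1696]
tool_rot: [[-0.001, 0.989, 0.15], [0.001, 0.15, -0.989], [-1.0, -0.001, -0.001]]
force: [-0.4, -0.0, -0.1]
finger_gap: 0.599
```

```bash
python3 - <<'E'
from push import *
wcam("w10");s=get_state();print(s["time_s"],s["tool_pos"],s["q"].round(1),s["finger_gap"],Ro.from_matrix(downR(8.4).T@s["tool_rot"]).as_rotvec(degrees=True))
cv2.imwrite("pics/s10.png",cv2.resize(snapshot("scene")[100:250,200:400,::-1],None,fx=4,fy=4,interpolation=cv2.INTER_CUBIC))
E
```

```text
12.125 [0.42962732 0.29629441 0.16959332] [  6.   35.4 -67.9 105.4  36.4  64.8 -66.6] 0.5995057935390253 [-0.02104159  0.01762763 -0.02763167]
```

View pics/s10.png

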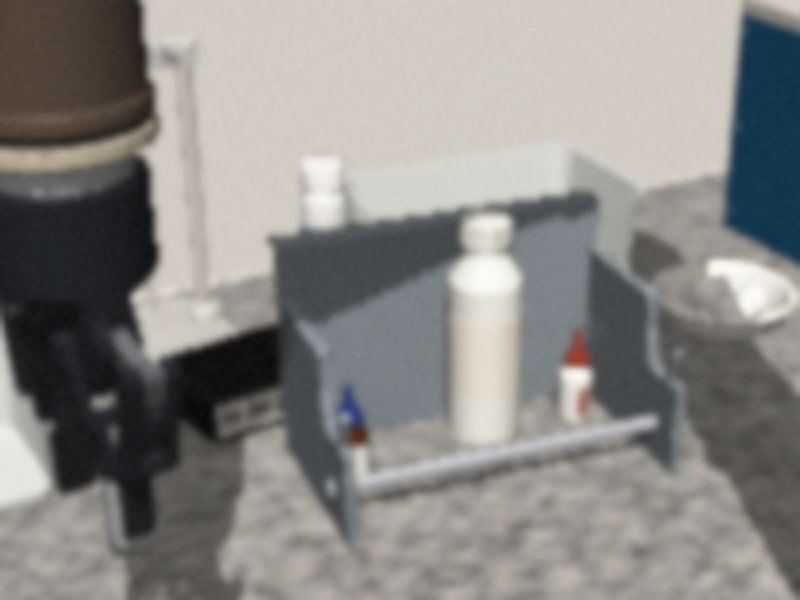

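View pics/w10.png

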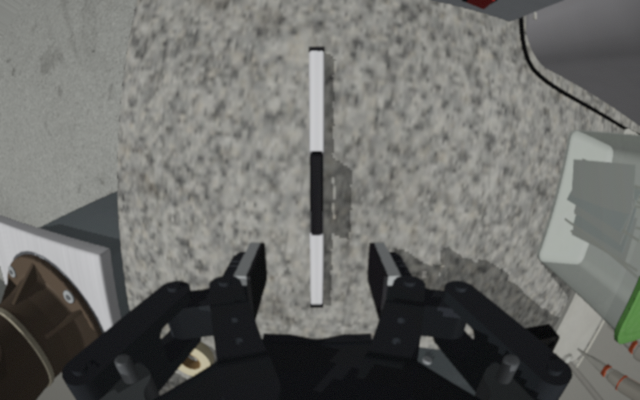

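The bottle stands upright in the rack. The bar lies along column 317, with its handle on rows 153–235.

```bash
python3 - <<'E'
from h import *
i=dict(np.load("pics/w10.npz"));im=cv2.imread("pics/w10.png").astype(int).sum(2)
print("col profile",im[190,300:335].tolist());print("rows",[(v,int(im[v,314:319].mean())) for v in list(range(148,158))+list(range(228,242))])
a=onz(i,(316.5,153),.046);b=onz(i,(316.5,234.5),.046);print(a,b,(a+b)/2,np.linalg.norm(a-b))
e=onz(i,(316.5,48),.016);f=onz(i,(317,305),.016);print(e,f,(e+f)/2,np.linalg.norm(e-f),np.degrees(np.arctan2(*(e-f)[:2]*[-1,1])))
E
```

```text
col profile [425, 419, 424, 433, 442, 442, 436, 420, 386, 314, 196, 95, 88, 85, 90, 91, 92, 94, 100, 97, 88, 77, 126, 205, 256, 278, 289, 294, 289, 285, 278, 287, 328, 396, 423]
rows [(148, 591), (149, 578), (150, 511), (151, 341), (152, 127), (153, 45), (154, 62), (155, 72), (156, 86), (157, 93), (228, 93), (229, 94), (230, 94), (231, 92), (232, 92), (233, 121), (234, 244), (235, 422), (236, 544), (237, 579), (238, 582), (239, 581), (240, 582), (241, 582)]
[0.4219786  0.33453964 0.046     ] [0.43318951 0.26065468 0.046     ] [0.42758406 0.29759716 0.046     ] 0.0747306624410829
[0.40723689 0.4313986  0.016     ] [0.44857311 0.16279922 0.016     ] [0.427905   0.29709891 0.016     ] 0.2717614958688482 8.748919444038497
```

Call:
{"fn": "play_rows", "kwargs": {"steps": [{"delta_pos":[3.7,-0.1,-0.1],"rotation":[0,0,0]},{"delta_pos":[3.7,0,0],"rotation":[0,0,0]},{"delta_pos":[3.7,0,0],"rotation":[0,0,0]},{"delta_pos":[2.5,0,0],"rotation":[0,0,0]},{"delta_pos":[1.1,0,0],"rotation":[0,0,0]},{"delta_pos":[0,0,0],"rotation":[0,0,0]}]}}

```text
time_s: 12.92
tool_pos: [0.4292, 0.296, 0.0227]
tool_rot: [[-0.0, 0.989, 0.145], [-0.0, 0.145, -0.989], [-1.0, -0.0, 0.0]]
force: [-0.3, -0.8, -1.0]
finger_gap: 0.601
```

```bash
python3 - <<'E'
from push import *
wcam("w11");s=get_state();print(s["time_s"],s["tool_pos"],s["q"].round(1),s["force"])
E
```

```text
12.975 [0.42935057 0.29652813 0.02331353] [ -1.4  44.8 -57.3 113.   49.7  51.1 -77.4] [ 0.31753356 -0.16347028  0.5004762 ]
```

View pics/w11.png

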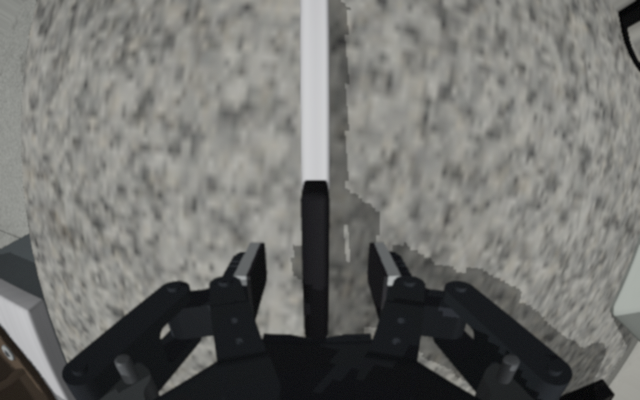

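Well aligned on the handle, so I'll close the fingers on it.

Call:
{"fn": "play_rows", "kwargs": {"fingers": 1, "grip_force": 60, "steps": [{"delta_pos":[0,0,0],"rotation":[0,0,0]},{"delta_pos":[0,0,0],"rotation":[0,0,0]},{"delta_pos":[0,0,0],"rotation":[0,0,0]},{"delta_pos":[0,0,0],"rotation":[0,0,0]},{"delta_pos":[0,0,0],"rotation":[0,0,0]},{"delta_pos":[0,0,0],"rotation":[0,0,0]}]}}

```text
time_s: 13.72
tool_pos: [0.4292, 0.2968, 0.0235]
tool_rot: [[0.001, 0.989, 0.146], [0.0, 0.146, -0.989], [-1.0, 0.001, -0.0]]
force: [-1.6, -1.5, 5.7]
finger_gap: 0.127
```

Call:
{"fn": "play_rows", "kwargs": {"steps": [{"delta_pos":[-1.5,0,0],"rotation":[0,0,0]},{"delta_pos":[-3,0,0],"rotation":[0,0,0]},{"delta_pos":[-4,0,0],"rotation":[0,0,0]},{"delta_pos":[-4,0,0],"rotation":[0,0,0]},{"delta_pos":[-4,0,0],"rotation":[0,0,0]},{"delta_pos":[-1.5,0,0],"rotation":[0,0,0]},{"delta_pos":[0,0,0],"rotation":[0,0,0]}]}}

```text
time_s: 14.6
tool_pos: [0.4292, 0.2967, 0.2034]
tool_rot: [[0.001, 0.989, 0.146], [0.0, 0.146, -0.989], [-1.0, 0.001, -0.0]]
force: [-0.0, -0.2, -1.7]
finger_gap: 0.125
```

```bash
python3 - <<'E'
from push import *
wcam("w12");s=get_state();print(s["time_s"],s["tool_pos"],s["q"].round(1),s["force"],s["finger_gap"],s["tool_rot"].round(3).tolist())
E
```

```text
14.65 [0.4288464  0.29610016 0.20220199] [  6.8  32.8 -68.5 103.2  33.1  67.4 -63.8] [-0.16882123 -0.32987106 -1.83596608] 0.12652673164933353 [[-0.0, 0.989, 0.146], [-0.001, 0.146, -0.989], [-1.0, -0.0, 0.001]]
```

View pics/w12.png

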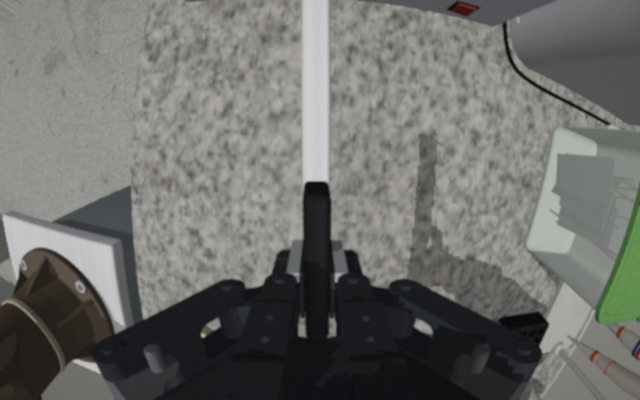

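```bash
python3 - <<'E'
from h import *
s=get_state();i=dict(np.load("pics/w12.npz"));T=np.array(s["tool_rot"]);p=np.array(s["tool_pos"])
for uv in [(103,358),(537,352),(118,350),(240,283),(270,345),(550,390)]:
    o,v=wray(i,uv);o=T.T@(o-p);v=T.T@v
    for z in(-.012,0): print(uv,z,((o+v*(z-o[2])/v[2])*1000).round(0))
# bottle fit upright from s10 scene & w9
R=[.6960,-.0449,np.radians(-8.28)]
u=lambda x,y:np.array([(x+.5)/4-.5+200,(y+.5)/4-.5+100])
i9=dict(np.load("pics/w9.npz"));A=np.linspace(0,2*np.pi,73)
def circ(c,r,z):return np.c_[c[0]+r*np.cos(A),c[1]+r*np.sin(A),0*A+z]
# params: base xy, top xy
def f(q):
    o=[];e=proj("scene",circ(q[2:],.017,.17));o+=[e[:,0].min()-u(461,0)[0],e[:,0].max()-u(511,0)[0],e[:,1].min()-u(0,211)[1]]
    e=proj("scene",circ(q[:2],.027,0));o+=[e[:,1].max()-u(0,446)[1],e[:,0].min()-u(451,0)[0],e[:,0].max()-u(517,0)[0]]
    e=wproj(i9,circ(q[2:],.017,.17));o+=[e[:,0].min()-283,e[:,0].max()-359,e[:,1].min()-162,e[:,1].max()-237]
    return np.array(o)
r=least_squares(f,[.66,-.05,.66,-.05],loss="soft_l1");print(r.x.round(4),f(r.x).round(1))
c,sn=np.cos(R[2]),np.sin(R[2])
for k in(0,2):
    d=r.x[k:k+2]-R[:2];print("rack",c*d[0]+sn*d[1],-sn*d[0]+c*d[1])
E
```

```text
(103, 358) -0.012 [-95. -58. -12.]
(103, 358) 0 [-85. -70.   0.]
(537, 352) -0.012 [-93.  60. -12.]
(537, 352) 0 [-83.  73.   0.]
(118, 350) -0.012 [-90. -55. -12.]
(118, 350) 0 [-79. -67.   0.]
(240, 283) -0.012 [-48. -28. -12.]
(240, 283) 0 [-28. -34.   0.]
(270, 345) -0.012 [-80. -13. -12.]
(270, 345) 0 [-67. -16.   0.]
(550, 390) -0.012 [-107.   55.  -12.]
(550, 390) 0 [-100.   67.    0.]
[ 0.6679 -0.0636  0.6657 -0.0614] [-0.1 -0.4 -0.4 -0.  -0.7  0.7  0.1 -0.  -0.2  0.3]
rack -0.02509207634188116 -0.022561382501010186
rack -0.02764619202023952 -0.02067318747193498
```

```bash
python3 - <<'E'
from h import *
rows([([.5852,-.0288,.19],downR(-8.28),12)])
E
```

```text
{"delta_pos":[0.1, 0.9, 2.9],"rotation":[1.4, 0.0, 0.0]},
{"delta_pos":[0.1, 1.0, 2.8],"rotation":[1.4, 0.0, 0.0]},
{"delta_pos":[0.1, 1.0, 2.8],"rotation":[1.4, 0.0, 0.0]},
{"delta_pos":[0.1, 1.1, 2.8],"rotation":[1.4, 0.0, 0.0]},
{"delta_pos":[0.1, 1.2, 2.8],"rotation":[1.3, 0.0, 0.0]},
{"delta_pos":[0.1, 1.2, 2.7],"rotation":[1.4, 0.0, 0.0]},
{"delta_pos":[0.1, 1.3, 2.7],"rotation":[1.4, 0.0, 0.0]},
{"delta_pos":[0.1, 1.4, 2.7],"rotation":[1.4, 0.0, 0.0]},
{"delta_pos":[0.1, 1.4, 2.7],"rotation":[1.4, 0.0, 0.0]},
{"delta_pos":[0.1, 1.5, 2.6],"rotation":[1.4, 0.0, 0.0]},
{"delta_pos":[0.1, 1.5, 2.5],"rotation":[1.4, 0.0, 0.0]},
{"delta_pos":[0.1, 1.7, 2.6],"rotation":[1.4, 0.0, 0.0]},
# at [ 0.5855 -0.0291  0.1904]
```

Call:
{"fn": "play_rows", "kwargs": {"steps": [{"delta_pos":[0.1,0.9,2.9],"rotation":[1.4,0,0]},{"delta_pos":[0.1,1.0,2.8],"rotation":[1.4,0,0]},{"delta_pos":[0.1,1.0,2.8],"rotation":[1.4,0,0]},{"delta_pos":[0.1,1.1,2.8],"rotation":[1.4,0,0]},{"delta_pos":[0.1,1.2,2.8],"rotation":[1.3,0,0]},{"delta_pos":[0.1,1.2,2.7],"rotation":[1.4,0,0]},{"delta_pos":[0.1,1.3,2.7],"rotation":[1.4,0,0]},{"delta_pos":[0.1,1.4,2.7],"rotation":[1.4,0,0]},{"delta_pos":[0.1,1.4,2.7],"rotation":[1.4,0,0]},{"delta_pos":[0.1,1.5,2.6],"rotation":[1.4,0,0]},{"delta_pos":[0.1,1.5,2.5],"rotation":[1.4,0,0]},{"delta_pos":[0.1,1.7,2.6],"rotation":[1.4,0,0]}]}}

```text
time_s: 16.15
tool_pos: [0.5863, -0.03, 0.1902]
tool_rot: [[-0.001, 0.989, -0.146], [0.0, -0.146, -0.989], [-1.0, -0.001, -0.0]]
force: [0.2, -0.1, -1.4]
finger_gap: 0.126
```

Call:
{"fn": "play_rows", "kwargs": {"steps": [{"delta_pos":[0,0,0],"rotation":[0,0,0]},{"delta_pos":[0,0,0],"rotation":[0,0,0]}]}}

```text
time_s: 16.4
tool_pos: [0.5857, -0.0284, 0.1905]
tool_rot: [[-0.0, 0.989, -0.145], [0.001, -0.145, -0.989], [-1.0, -0.001, -0.001]]
force: [-0.6, 0.4, -2.1]
finger_gap: 0.128
```

```bash
python3 - <<'E'
from push import *
wcam("w13");s=get_state();print(s["time_s"],s["tool_pos"],s["q"].round(1),s["force"],Ro.from_matrix(downR(-8.28).T@s["tool_rot"]).as_rotvec(degrees=True))
cv2.imwrite("pics/s13.png",cv2.resize(snapshot("scene")[100:250,200:400,::-1],None,fx=4,fy=4,interpolation=cv2.INTER_CUBIC))
cv2.imwrite("pics/t13.png",cv2.resize(snapshot("side")[140:290,250:450,::-1],None,fx=4,fy=4,interpolation=cv2.INTER_CUBIC))
E
```

```text
16.45 [ 0.58559219 -0.02784698  0.1907479 ] [ 37.7  37.6 -63.2  95.3  35.4  69.7 -41.9] [-0.13231142  0.52130413 -1.58678849] [-0.02797666  0.03783543 -0.01491943]
```

View pics/s13.png

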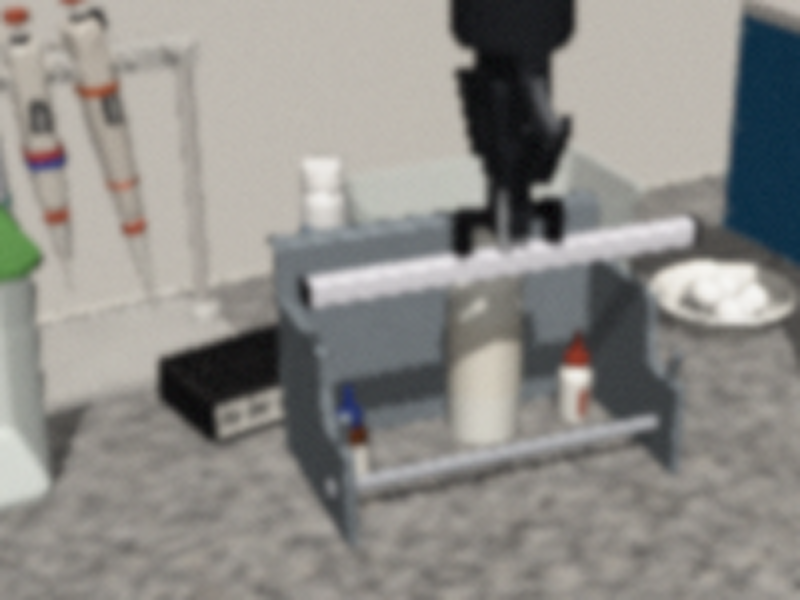

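View pics/t13.png

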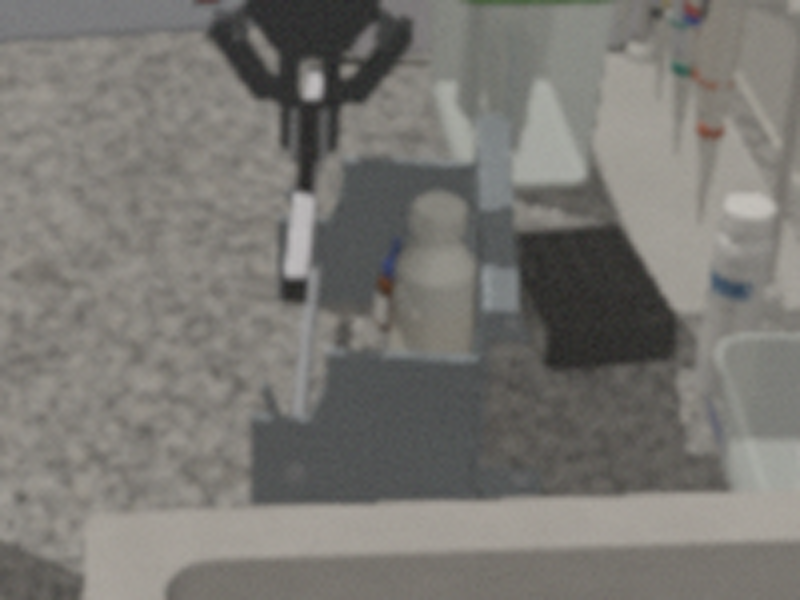

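View pics/w13.png

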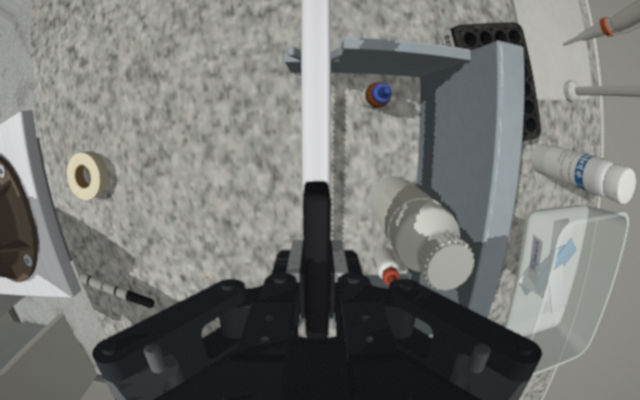

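Call:
{"fn": "play_rows", "kwargs": {"steps": [{"delta_pos":[2,0,0],"rotation":[0,0,0]},{"delta_pos":[2,0,0],"rotation":[0,0,0]},{"delta_pos":[1.8,0,0],"rotation":[0,0,0]},{"delta_pos":[0,0,0],"rotation":[0,0,0]}]}}

```text
time_s: 17.05
tool_pos: [0.5844, -0.0288, 0.1304]
tool_rot: [[-0.004, 0.99, -0.144], [0.0, -0.144, -0.99], [-1.0, -0.004, 0.0]]
force: [0.7, -1.0, -2.2]
finger_gap: 0.126
```

```bash
python3 - <<'E'
from push import *
im,i=wcam("w14");s=get_state();print(s["time_s"],s["tool_pos"],s["force"])
Rk=[.6960,-.0449,np.radians(-8.28)]
im=im[:,:,::-1].copy()
for X,c in (((-.112-.018,.121,.095),(0,0,255)),((-.094,.117,.122),(0,255,0)),((-.094,.125,.122),(0,255,0)),((0,.125,.122),(255,0,0)),((-.112,.121,.07),(0,255,255)),((-.14,.125,.0),(255,255,0)),((-.112,.117,.03),(255,0,255))):
    uv=wproj(i,yawT(Rk,X))[0];print(X,uv.round(1));cv2.circle(im,tuple(int(round(a)) for a in uv),1,c,-1)
cv2.imwrite("pics/w14c.png",cv2.resize(im[0:150,240:440],None,fx=4,fy=4,interpolation=cv2.INTER_CUBIC))
cv2.imwrite("pics/t14.png",cv2.resize(snapshot("side")[140:290,250:450,::-1],None,fx=4,fy=4,interpolation=cv2.INTER_CUBIC))
E
```

```text
17.1 [ 0.58514835 -0.02847978  0.13168384] [ 1.25691335  0.27316816 -1.29029974]
(-0.13, 0.121, 0.095) [288.   27.3]
(-0.094, 0.117, 0.122) [357.4  20.1]
(-0.094, 0.125, 0.122) [357.1   5.5]
(0, 0.125, 0.122) [520.   31.5]
(-0.112, 0.121, 0.07) [319.5  37.5]
(-0.14, 0.125, 0.0) [286.7  53.5]
(-0.112, 0.117, 0.03) [319.3  55.1]
```

View pics/w14c.png

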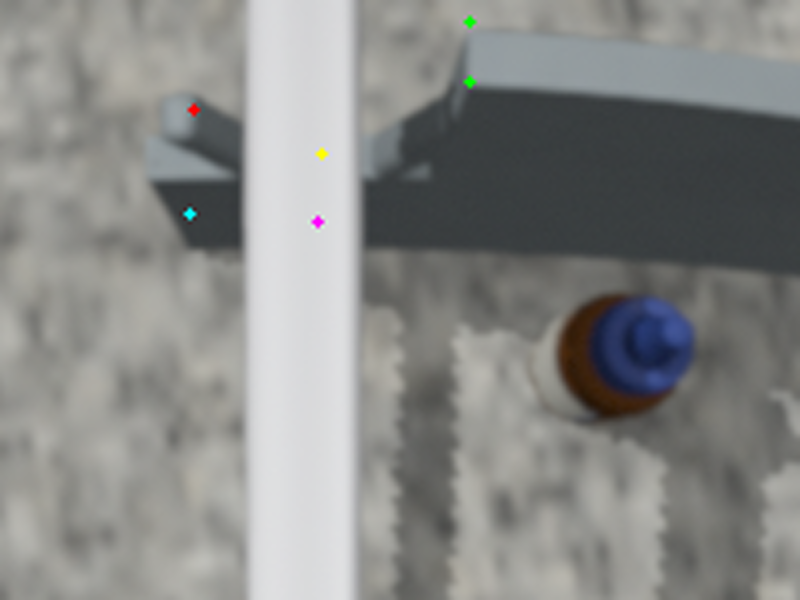

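View pics/t14.png

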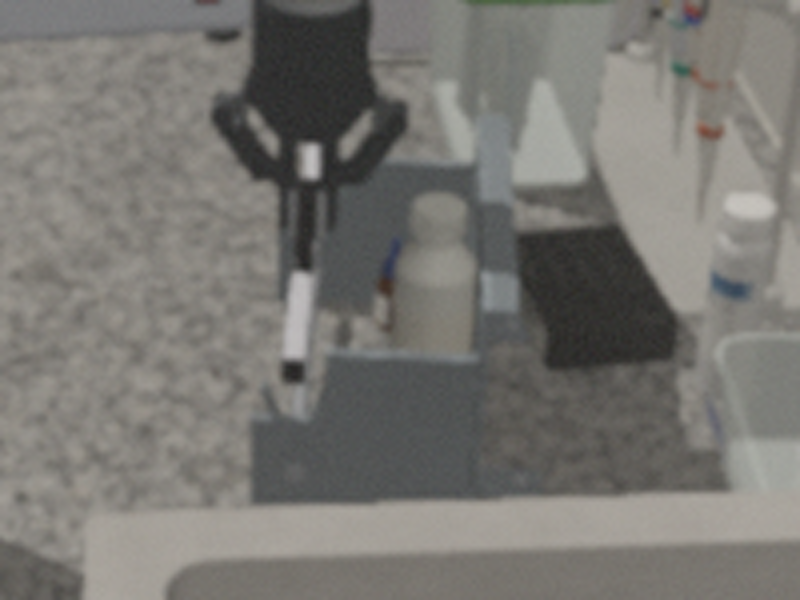

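Call:
{"fn": "play_rows", "kwargs": {"steps": [{"delta_pos":[1.0,0,0],"rotation":[0,0,0]},{"delta_pos":[1.0,0,0],"rotation":[0,0,0]},{"delta_pos":[1.0,0,0],"rotation":[0,0,0]},{"delta_pos":[0.4,0,0],"rotation":[0,0,0]},{"delta_pos":[0,0,0],"rotation":[0,0,0]}]}}

```text
time_s: 17.77
tool_pos: [0.5855, -0.0285, 0.0983]
tool_rot: [[-0.001, 0.99, -0.144], [0.0, -0.144, -0.99], [-1.0, -0.001, -0.0]]
force: [-1.2, -0.2, -2.0]
finger_gap: 0.127
```

Call:
{"fn": "play_rows", "kwargs": {"steps": [{"delta_pos":[0.3,0,0],"rotation":[0,0,0]},{"delta_pos":[0.2,0,0],"rotation":[0,0,0]},{"delta_pos":[0,0,0],"rotation":[0,0,0]}]}}

```text
time_s: 18.15
tool_pos: [0.5857, -0.0285, 0.0937]
tool_rot: [[-0.0, 0.99, -0.145], [0.0, -0.145, -0.99], [-1.0, -0.0, -0.0]]
force: [0.4, 0.0, -0.7]
finger_gap: 0.125
```

```bash
python3 - <<'E'
from push import *
im,i=wcam("w15");s=get_state();print(s["time_s"],s["tool_pos"],s["force"])
cv2.imwrite("pics/w15c.png",cv2.resize(im[0:150,240:440,::-1],None,fx=4,fy=4,interpolation=cv2.INTER_CUBIC))
cv2.imwrite("pics/t15.png",cv2.resize(snapshot("side")[140:290,250:450,::-1],None,fx=4,fy=4,interpolation=cv2.INTER_CUBIC))
cv2.imwrite("pics/s15.png",cv2.resize(snapshot("scene")[100:250,200:400,::-1],None,fx=4,fy=4,interpolation=cv2.INTER_CUBIC))
E
```

```text
18.2 [ 0.58565484 -0.02852712  0.09368116] [ 0.02718054 -0.62242597 -1.53044606]
```

View pics/w15c.png

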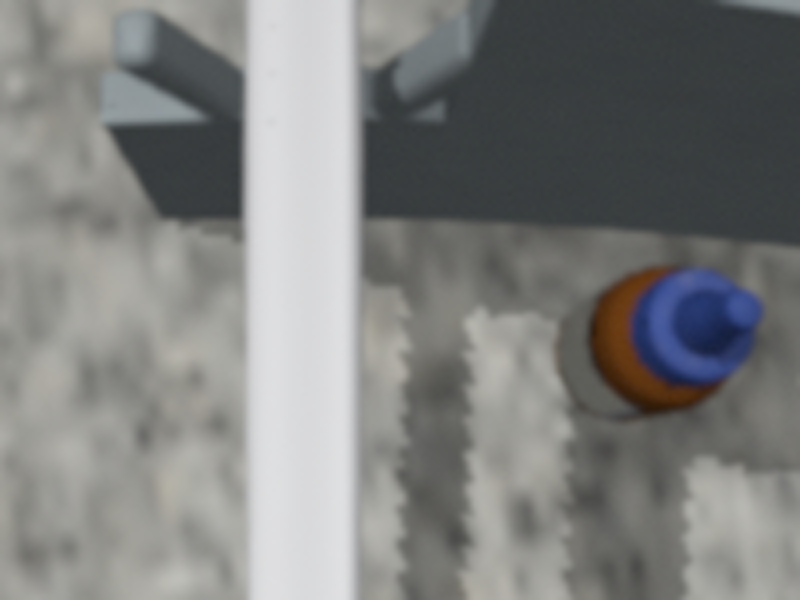

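View pics/t15.png

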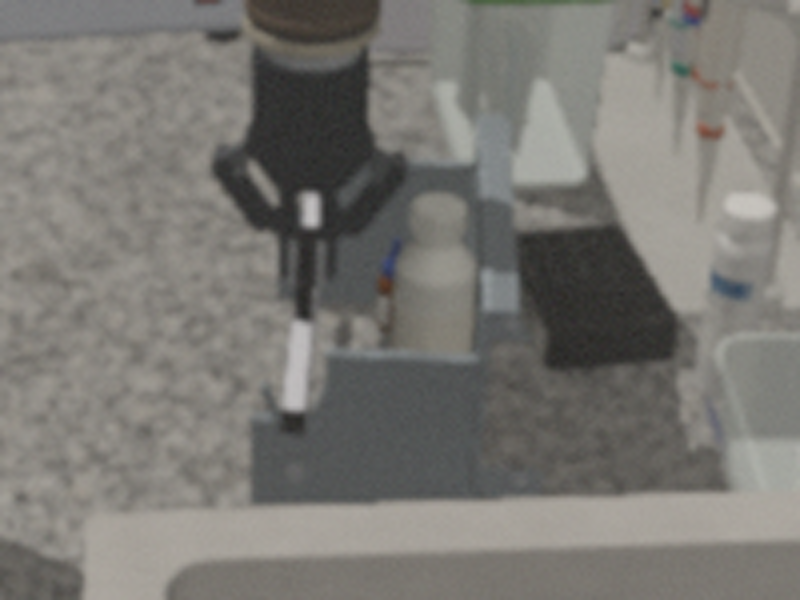

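View pics/s15.png

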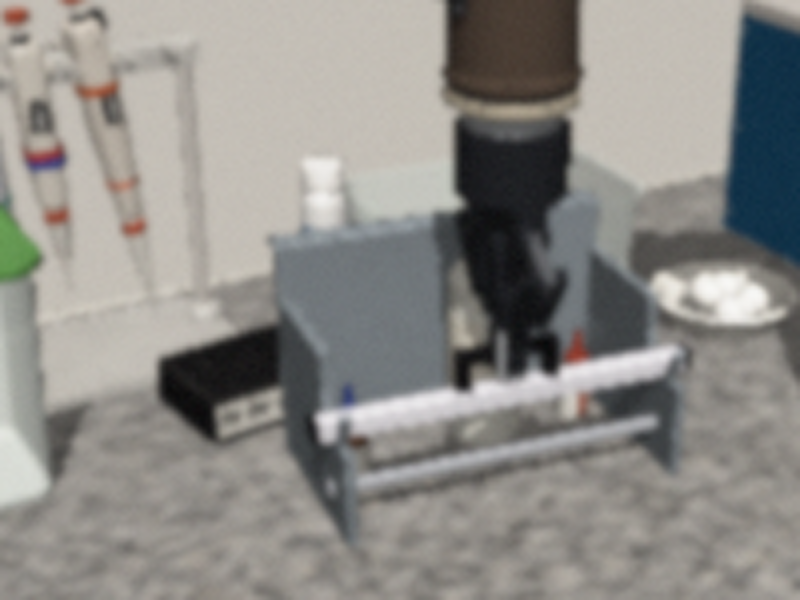

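The bar is inside both notches but its weight is still on the tool. I'll lower it to contact.

Call:
{"fn": "play_rows", "kwargs": {"steps": [{"delta_pos":[0.1,0,0],"rotation":[0,0,0]},{"delta_pos":[0.1,0,0],"rotation":[0,0,0]},{"delta_pos":[0,0,0],"rotation":[0,0,0]}]}}

```text
time_s: 18.68
tool_pos: [0.5861, -0.0286, 0.0934]
tool_rot: [[0.001, 0.989, -0.145], [-0.001, -0.145, -0.989], [-1.0, 0.001, 0.001]]
force: [-5.2, -3.0, 15.6]
finger_gap: 0.126
```

Call:
{"fn": "play_rows", "kwargs": {"steps": [{"delta_pos":[0.1,0,0],"rotation":[0,0,0]},{"delta_pos":[0,0,0],"rotation":[0,0,0]}]}}

```text
time_s: 18.92
tool_pos: [0.5862, -0.0286, 0.0933]
tool_rot: [[0.002, 0.989, -0.145], [-0.002, -0.145, -0.989], [-1.0, 0.002, 0.001]]
force: [-7.6, -4.2, 25.7]
finger_gap: 0.124
```

It is seated at TCP z 0.093, as predicted. I'll ease the load off and release.

Call:
{"fn": "play_rows", "kwargs": {"steps": [{"delta_pos":[-0.2,0,0],"rotation":[0,0,0]},{"delta_pos":[0,0,0],"rotation":[0,0,0]}]}}

```text
time_s: 19.18
tool_pos: [0.586, -0.0285, 0.0934]
tool_rot: [[0.001, 0.989, -0.145], [-0.0, -0.145, -0.989], [-1.0, 0.001, 0.0]]
force: [-3.0, -2.2, 8.8]
finger_gap: 0.125
```

Call:
{"fn": "play_rows", "kwargs": {"fingers": 0.4, "steps": [{"delta_pos":[0,0,0],"rotation":[0,0,0]},{"delta_pos":[0,0,0],"rotation":[0,0,0]},{"delta_pos":[0,0,0],"rotation":[0,0,0]},{"delta_pos":[0,0,0],"rotation":[0,0,0]}]}}

```text
time_s: 19.68
tool_pos: [0.5856, -0.0285, 0.0925]
tool_rot: [[-0.0, 0.99, -0.144], [0.0, -0.144, -0.99], [-1.0, -0.0, -0.0]]
force: [-0.6, -0.0, 0.5]
finger_gap: 0.3
```

Call:
{"fn": "play_rows", "kwargs": {"steps": [{"delta_pos":[-1,0,0],"rotation":[0,0,0]},{"delta_pos":[-2,0,0],"rotation":[0,0,0]},{"delta_pos":[-3,0,0],"rotation":[0,0,0]},{"delta_pos":[-4,0,0],"rotation":[0,0,0]},{"delta_pos":[-4,0,0],"rotation":[0,0,0]},{"delta_pos":[0,-5,0],"rotation":[0,0,0]},{"delta_pos":[0,-5,0],"rotation":[0,0,0]},{"delta_pos":[0,-4,0],"rotation":[0,0,0]},{"delta_pos":[0,0,0],"rotation":[0,0,0]}]}}

```text
time_s: 20.8
tool_pos: [0.445, -0.0078, 0.2339]
tool_rot: [[0.0, 0.99, -0.143], [-0.004, -0.143, -0.99], [-1.0, 0.001, 0.004]]
force: [0.9, -0.2, 0.5]
finger_gap: 0.302
```

```bash
python3 - <<'E'
from push import *
im,i=wcam("w16");s=get_state();print(s["time_s"],s["tool_pos"],s["force"],s["finger_gap"])
cv2.imwrite("pics/t16.png",cv2.resize(snapshot("side")[140:290,250:450,::-1],None,fx=4,fy=4,interpolation=cv2.INTER_CUBIC))
cv2.imwrite("pics/s16.png",cv2.resize(snapshot("scene")[100:250,200:400,::-1],None,fx=4,fy=4,interpolation=cv2.INTER_CUBIC))
E
```

```text
20.85 [ 0.44682946 -0.00831454  0.23406149] [ 1.19832186 -0.50498714 -0.46650587] 0.30052320071204314
```

View pics/w16.png

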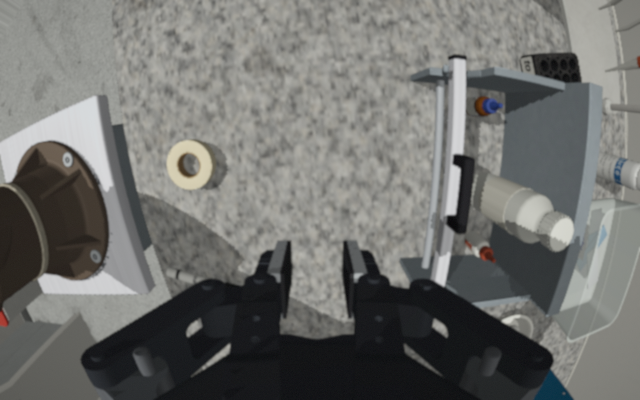

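View pics/t16.png

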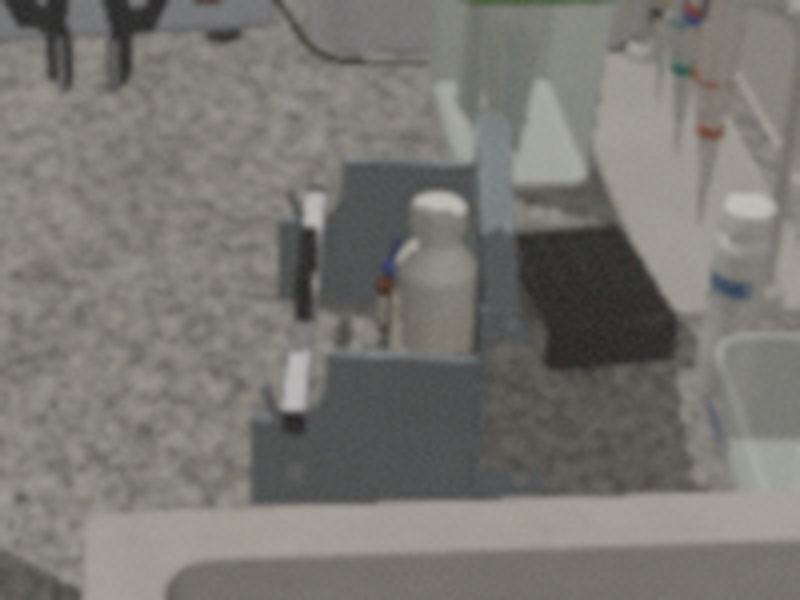

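View pics/s16.png

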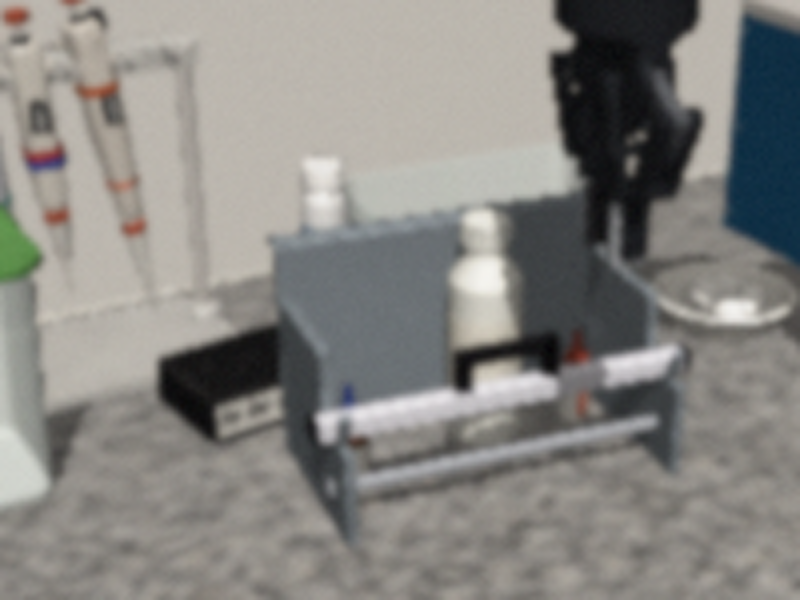

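```bash
python3 - <<'E'
from h import *
i=dict(np.load("pics/w16.npz"));Rk=[.6960,-.0449,np.radians(-8.28)]
S=lambda X:((proj("scene",yawT(Rk,X))[0]+.5-[200,100])*4-.5).round(0)
D=lambda X:((proj("side",yawT(Rk,X))[0]+.5-[250,140])*4-.5).round(0)
for n,X in (("L end top",(-.112,.137,.086)),("R end top",(-.112,-.137,.086)),("R end bot back",(-.105,-.137,.07)),("handle L top",(-.112,.038,.116)),("handle R top",(-.112,-.038,.116))):
    print(n,"scene",S(X),"side",D(X),"wrist",wproj(i,yawT(Rk,X))[0].round(1))
E
```

```text
L end top scene [311. 419.] side [320. 189.] wrist [461.1  56. ]
R end top scene [682. 348.] side [297. 412.] wrist [436.8 302.7]
R end bot back scene [676. 364.] side [308. 433.] wrist [437.7 295.2]
handle L top scene [453. 352.] side [314. 224.] wrist [472.  157.5]
handle R top scene [557. 333.] side [307. 284.] wrist [462.4 235. ]
```

The observed bar ends and handle match the predicted seated pose to about one source pixel, and the bottle and droppers are standing. I'm handing in.

```bash
python3 -c "
from station import *
print(finish_job(), get_state()['time_s'])"
```

```text
the job is handed in; nothing more can be done
the job is handed in; nothing more can be done
```

The job is done and handed in at about 21 s of the 54 s allowed. No verdict is reported.

**What I did**
- I pushed the bottle's cap up and back with the part-open fingers, at forces up to about 6 N. It rocked upright against the back panel without being gripped.
- I gripped the guard bar by its handle, carried it over the lips and lowered it until it touched the saddle floors. That happened at a tool height of 93 mm, as predicted for full seating. I then released it and drew clear.

**Last checks**
- **Bottle:** upright, with its centre about 26 mm before the panel and 22 mm to the -y side of the middle. I measured this before placing the bar; the final pictures show it still standing there.
- **Guard bar:** both ends and the handle lie within about one camera pixel of the predicted seated position in all three views.
- **Other items:** both droppers are standing about where they were. The timer was last seen, undisturbed, just after the bottle was upright; the later pictures do not show it.
- **Robot:** drawn clear and touching nothing, with the force reading near zero.

**What went less smoothly**
- My first approach to the bottle, tilted at 50°, ran into wrist joint limits and stopped short. I used a steeper tool angle instead, and nothing was touched.
- Contact force while seating the bar reached about 26 N for a moment. I eased this to about 10 N before opening the fingers.

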